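# Bar in, cam up: hold a slide-bonding press at full lift

## Task

Get the bonding press ready and squeeze the specimen in it: lay the loose steel clamp bar across the two side plates of the press, centred over the specimen, and push it fully home under both lips, then let go of the bar. Then take the cam lever by its red sleeve, turn it up to its highest lift with the lever straight up at its end stop, and finish while still holding it there, because the lever springs back when released. Keep the specimen in its place and leave everything else on the bench undisturbed.

Things in the scene. Friction and masses are not known exactly. Their poses are not given: they have to be found in the camera images.
- press: fixed bonding press: grey base 130 x 230 x 14 mm (x, y) with two upright aluminium side plates 12 mm thick at its y = +75 and -75 mm. Origin at table height midway between them. Its x points from the slots' open front to their back stops (away from the robot), y from the lever side to the other side, z up; the offsets below are in this frame
- bar_mouth (a point): where the middle of the bar's underside (the steel, not the pad) is when the bar has been laid on the ledges in front of the lips: x = -27, y = 0, z = 121 mm. Each side plate's level ledge is at z = 121 mm, from x = -44 mm to its back stop at x = +12 mm
- bar_home (a point): where the middle of the bar's underside is when the bar is home: x = 0, y = 0, z = 121 mm, 27 mm behind the mouth point, the bar's rear edge on both back stops. The lips over the ledges run from x = -10 to +26 mm; underside z = 133 mm, top z = 142 mm, so the bar lies 2 mm below them
- bar_grip (a point): middle of the blue grip fin (12 mm thick along x, 56 mm along y, top 18 mm above this point) on the loose clamp bar: a steel flat 24 (x) x 200 (y) x 10 mm, about 0.45 kg, the same both ways round. The steel's top is 24 mm, its underside 34 mm below this point; a rubber pad 24 x 44 x 4 mm under the middle reaches 38 mm below it (the table, at the start)
- lever (a joint): cam lever angle, rad: 0 at rest (20 degrees above level, pointing to the press's -x, towards the robot), growing as the red sleeve goes up and back; the cam rises evenly, 7.4 mm per rad, to its highest lift (9 mm) at 1.22, where the lever stands straight up and meets its end stop (1.235). A spring returns it to 0 when let go; turning it takes 2 to 5 N at the sleeve
- lever_shaft (a point): point on the lever's turning axis, level with the middle of the red sleeve: x = 0, y = -178, z = 36 mm in the press's frame; the axis runs along the press's y
- lever_grip (a point): middle of the red grip sleeve of the cam lever: a cylinder 20 mm in diameter, 54 mm long along the press's y, that turns freely on a crank pin pointing outwards (-y) from the end of the lever's 10 mm steel rod (rod at y = -145 mm). 130 mm from the shaft: 80 mm above the table at rest, 166 mm when the lever is upright
- specimen: loose rock block with a glass slide on top, 29 x 50 x 20 mm, on the sprung platen in the middle of the press between brass strips; origin at the middle of its underside, 92 mm above the table at rest; its top is then 5 mm below the pad of a bar on the ledges. The cam lifts it with the platen
- slide_box: bystander: closed wooden slide box 97 x 167 x 32 mm lying on the bench, origin under its centre
- flask: bystander: conical glass flask 86 mm wide, 122 mm high, origin under its centre
- dropper: bystander: amber bottle 38 mm wide, 85 mm high, origin under its centre
- vial: bystander: small glass jar 28 mm wide, 62 mm high, origin under its centre
- petri: bystander: open glass dish 88 mm wide, 15 mm high, origin under its centre
- rock: bystander: sawn rock block 28 x 46 x 18 mm on the bench, origin under its centre
Not all that is in view belongs to the job. Leave any purple look-alike of the specimen alone.

How it is judged:
On the way:
1. the clamp bar lies on both ledges, centred and pushed home under both lips, released, with the lever still at rest (x of bar_grip in the frame of press above -0.006 m and y of bar_grip in the frame of press between -0.013 and 0.013 m and z of bar_grip in the frame of press between 0.152 and 0.159 m and angle between the y axis of bar_grip and the y axis of press, either way round below 0.08 rad and contact force between the fingers and bar below 0.2 N and value of joint lever below 0.15 rad), for 0.2 s.
At the end, for the whole second after the job is handed in: the lever is held by the fingers within 0.1 rad (6 degrees) of straight up (above 1.12 rad) and still; the specimen presses on the bar with more than 4 N; the bar, untouched by the gripper, is under both lips within 6 mm of its stops, centred within 13 mm and square within 0.08 rad (value of joint lever above 1.12 rad and velocity of joint lever between -0.1 and 0.1 rad/s and contact force between the fingers and lever above 0.5 N and contact force between specimen and bar above 4 N and contact force between the fingers and bar below 0.2 N and x of bar_grip in the frame of press above -0.006 m and y of bar_grip in the frame of press between -0.013 and 0.013 m and z of bar_grip in the frame of press between 0.153 and 0.161 m and angle between the y axis of bar_grip and the y axis of press, either way round below 0.08 rad); the arm keeps its last pose, push and grip.
It fails at once if the specimen is shifted on its platen by more than 7 mm or tipped (x of specimen in the frame of press above 0.007 m or x of specimen in the frame of press below -0.007 m or y of specimen in the frame of press above 0.007 m or y of specimen in the frame of press below -0.007 m or angle between specimen's own z axis and vertical above 0.2 rad).
It fails at once if a bystander is moved by more than 25 mm (distance of any of slide_box, flask, dropper, vial, petri, rock from where it was at the start of the episode above 0.025 m).
It also fails if it takes over 64 s, if anything falls off the work surface, if the arm or the gripper's body presses on something with over 40 N, if the wrist force passes 120 N, or if a joint passes its speed limit or range.

## Robot

A 7-joint arm with a two-finger parallel gripper is mounted at the origin on the work surface. World frame = base frame: x ahead of the robot, y to its left, z up, the work surface at z = 0. Lengths are in m, angles in rad, forces in N, time in s.
With the tool pointing down it reaches from about 0.425 to 0.875 m from the base axis. Payload 4.7 kg.
Tool frame: the origin (TCP) lies midway between the tips of the shut fingers; the grasp point (between the pads) lies ctrl.grasp_offset behind it (ctrl.grasp_offset is the distance from the TCP to the grasp point, in m); z points along the fingers, y is the line along which they close (so a half turn about z gives the same grasp; the last joint's range is limited). The gripper opens to 87 mm and grips with 3 to 60 N. Pads are 19 mm wide; open, the fingers measure 117 mm over their backs; the gripper's body (75 mm by 190 mm) begins 51 mm behind the grasp point.
Start: joints at [-1.154, 0.321, -0.07, 1.45, 0.023, 1.371, -0.057], TCP at [0.255, 0.598, 0.196] pointing down, gripper open.
Joint ranges: [-2.86, 2.86], [-0.3, 2.09], [-1.38, 1.24], [0.06, 2.45], [-1.56, 4.7], [0.09, 2.05], [-2.69, 2.69]. Speed limits (rad/s): [2.57, 2.57, 3.14, 3.14, 3.14, 3.14, 3.14].

## Interface

Orientations are given as a rotation vector (axis times angle).
In Python, from bench import ctrl gives the robot as it stands. The module is installed in compiled form; this text tells all that it offers.
- The arm moves only by the tool jog_arm, never from a script. Its argument "moves" is one flat list of numbers, 7 for each row, row after row: the shift along the tool's x, y, z in units of 30 cm (1.0 is 30 cm), then the turn, a rotation vector about the tool's x, y, z in units of 60 degrees (1.0 is 60 degrees), then the gripper's target within -1 to 1 (fully open at 1, half-way at 0, shut at -1). In form: [x, y, z, wx, wy, wz, fingers, x, y, z, wx, wy, wz, fingers, ...]. A call has exactly 8 rows; each row is the pose to reach, as a shift and turn from the pose commanded when the call began, along the tool's axes at that moment; what a row does not reach only later rows make up. A row lasts 1/8 s, in which the tool goes at most 62.5 mm and 10.7 degrees, less where a joint would pass 70% of its speed; a pose out of reach is approached as far as the arm can. A call with a number of a shift or a turn outside -1 to 1 is refused whole. A call with a gripper value outside its range is refused whole. The fingers move at their own pace and stop on an object; "newtons" is the grip in N (left out, the last holds). Time passes only in rows, so rows that repeat a pose let the fingers close, or fill a call up. It gives the time, the measured TCP pose, the force, the opening and the grip force at its end, in the units of the state.
- ctrl.get_state(): the state, without advancing time (a new reading comes with each control period).
- ctrl.get_image(name): name is "scene" or "top"; returns a dict with "pixels" (420x560x3 uint8, red, green, blue), "fx", "fy", "cx", "cy" (pixels), "dist" ([k1, k2, p1, p2, k3] as OpenCV has them; the pictures are not rectified), "xyz" and "rotation" of the camera in the world. Camera axes: x right, y up, looking along -z (the intrinsics and any distortion apply to the point x, -y, -z); pixel columns grow to the right and rows downward; lengths in m; the calibration is good to about 2 mm. A picture is of the moment at which its call begins. There is no depth.
- ctrl.close_job(): hands the job in; it is judged then, once.
The state is a dict: "time": time; "joint_positions": joint angles; "qd": joint speeds; "joint_torque": joint torques, N m; "position": TCP position; "tool_rot": TCP orientation; "ft_force": force on the tool from outside, world axes, zero at the start; "torque": the same for the moment, N m; "grip_width": opening from 0.0 (shut) to 1.0 (fully open); "grip_force": force on a finger pad.
Only numpy, scipy, OpenCV 4.12 (cv2) and the standard library are available. Lean on these libraries where they do the work, as an engineer would, in place of code of your own. Each camera call takes 0.05 s, during which the arm holds its last target. There are 200 camera calls.

## Working session

There is one attempt and no reset: what is moved stays moved. The work goes in short steps, Python scripts to look and compute and a tool call to move; the robot and the scene stay as the last step left them, time stands still between calls to the robot, and variables do not carry over. Pictures are saved under pics/ and viewed, at most 10 in all, crops included, and the job is handed in when it is done.

Besides the shell and the picture viewer there is one more tool, called after "Call:" as name(argument=value, ...) on one line, values as JSON. jog_arm: Moves the arm, as the interface text tells. Its arguments: {"type":"object","properties":{"moves":{"type":"array"},"newtons":{"type":"number"}},"required":["moves"]}

```bash
mkdir -p pics
cat > h.py <<'E'
import numpy as np, cv2
from scipy.spatial.transform import Rotation as R
from bench import ctrl
def K(im): return np.array([[im['fx'],0,im['cx']],[0,im['fy'],im['cy']],[0,0,1.]])
def rot(r):
    r=np.array(r,float)
    return r if r.shape==(3,3) else (R.from_rotvec(r).as_matrix() if r.size==3 else R.from_quat(r).as_matrix())
def proj(im,P):
    P=np.atleast_2d(P); c=(P-im['xyz'])@rot(im['rotation'])*[1,-1,-1]
    return cv2.projectPoints(c.reshape(-1,1,3),np.zeros(3),np.zeros(3),K(im),np.array(im['dist'],float))[0][:,0]
def onz(im,px,z):
    u=cv2.undistortPoints(np.array(px,float).reshape(-1,1,2),K(im),np.array(im['dist'],float))[:,0]
    d=np.c_[u[:,0],-u[:,1],-np.ones(len(u))]@rot(im['rotation']).T
    o=np.array(im['xyz']); return o+d*((np.broadcast_to(z,len(u))-o[2])/d[:,2])[:,None]
def save(im,n,box=None,s=1):
    p=im['pixels'][...,::-1]
    if box: p=p[box[1]:box[3],box[0]:box[2]]
    cv2.imwrite('pics/'+n,cv2.resize(p,None,fx=s,fy=s,interpolation=cv2.INTER_CUBIC))
E
python3 - <<'E'
from h import *
for n in('scene','top'):
    im=ctrl.get_image(n); save(im,n+'0.png'); print(n,{k:v for k,v in im.items() if k!='pixels'})
print(ctrl.get_state(),ctrl.grasp_offset)
E
```

```text
scene {'fx': 396.80322018015966, 'fy': 396.80322018015966, 'cx': 284.4886842647323, 'cy': 216.02221832201576, 'dist': array([-0.01568104,  0.        ,  0.        ,  0.        ,  0.        ]), 'xyz': array([1.07459804, 0.25610642, 0.74391578]), 'rotation': array([0.42286708, 0.71343421, 2.00387923])}
top {'fx': 520.2562268498572, 'fy': 520.2562268498572, 'cx': 277.31839788918336, 'cy': 203.45656954387817, 'dist': array([-0.04055677,  0.        ,  0.        ,  0.        ,  0.        ]), 'xyz': array([0.37197697, 0.00150193, 1.2588106 ]), 'rotation': array([ 0.15069754, -0.15525364, -1.58252709])}
{'time': 0.1, 'joint_positions': array([-1.15391909,  0.32176273, -0.0700808 ,  1.45155914,  0.0225995 ,
        1.37081019, -0.05688678]), 'qd': array([ 0.00101669, -0.00243346, -0.00094929, -0.0021735 ,  0.00059239,
        0.00118098, -0.0017002 ]), 'joint_torque': array([-4.02119813e-04, -4.92569411e+01, -4.05761227e-01, -3.13396525e+01,
       -6.40778197e-02,  3.95834225e-02,  7.65968434e-05]), 'position': array([0.25461772, 0.59745807, 0.19535883]), 'tool_rot': array([-6.28303809e-01, -3.07785892e+00,  2.72301934e-03]), 'ft_force': array([0.16474982, 0.35620091, 0.37911149]), 'torque': array([ 0.04218012, -0.05883569, -0.03192663]), 'grip_force': 0.0, 'grip_width': 1.0037026287827024} 0.0187
```

View pics/scene0.png

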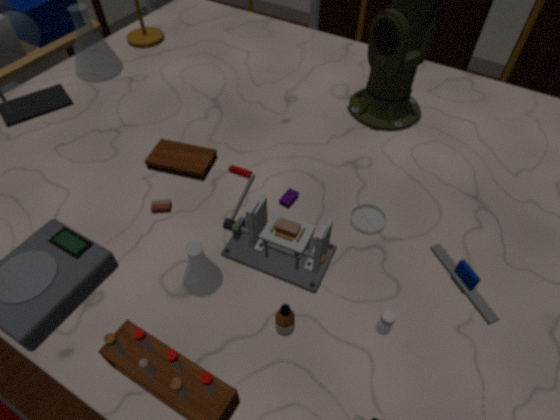

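View pics/top0.png

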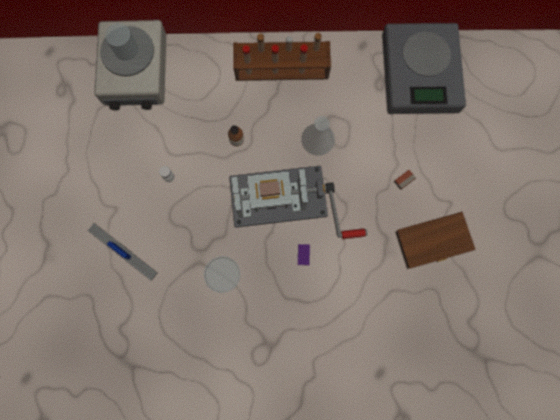

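The scene picture shows the press near (280,245), the lever's red sleeve at (240,171), the clamp bar with its blue fin at (465,280), and the purple decoy at (289,198). The top picture has the press at (278,195), the sleeve at (353,234), the bar at (122,250) and the decoy at (304,254).

Possible confusions for the bar are the slide box (435,240) and the test-tube rack (282,60). For the sleeve they are the red caps (247,50), (274,48) and (304,48) in the rack. By description I choose the steel flat with the blue fin and the red cylinder on the rod.

Run:
```python
from h import *
t=ctrl.get_image('top'); s=ctrl.get_image('scene')
print('origin',proj(t,[0,0,0]),proj(s,[0,0,0]),'tcp',proj(t,[.255,.598,.196]),proj(s,[.255,.598,.196]))
print(rot(t['rotation']),rot(s['rotation']))
def blob(im,f,box):
    p=im['pixels'].astype(int);m=f(p[...,0],p[...,1],p[...,2]);M=np.zeros_like(m);x0,y0,x1,y1=box;M[y0:y1,x0:x1]=m[y0:y1,x0:x1]
    ys,xs=np.nonzero(M);print(len(xs),xs.mean(),ys.mean(),cv2.minAreaRect(np.c_[xs,ys].astype(np.float32)));return xs.mean(),ys.mean()
red=lambda r,g,b:(r>90)&(g<50)&(b<50)
blue=lambda r,g,b:(b>70)&(r<60)&(b>g+30)
rt=blob(t,red,(330,220,380,250));rs=blob(s,red,(220,160,260,185))
bt=blob(t,blue,(90,230,140,265));bs=blob(s,blue,(445,255,490,300))
print('sleeve',onz(t,[rt],.08),onz(s,[rs],.08))
print('fin',onz(t,[bt],.045),onz(s,[bs],.035))
save(t,'tpress.png',(215,150,375,260),5)
save(s,'spress.png',(215,155,350,295),4.2)
a=t['pixels'][215:290,80:170,::-1];b=s['pixels'][235:325,425:505,::-1]
a=cv2.resize(a,(400,333),interpolation=2);b=cv2.resize(b,(380,333),interpolation=2)
cv2.imwrite('pics/bar.png',np.hstack([a,b]))
```

```text
origin [[280.15407089 472.38565226]] [[383.58232087 108.08949234]] tcp [[-21.72298908 369.14848447]] [[642.32175074 185.20638966]]
[[-0.0173129   0.98102285 -0.19311766]
 [-0.99984938 -0.01675206  0.0045368 ]
 [ 0.00121559  0.19316712  0.98116512]] [[-0.50350476 -0.66343547  0.55347659]
 [ 0.8639381  -0.39378819  0.31391372]
 [ 0.00969104  0.63622656  0.77144141]]
155 353.1161290322581 233.2258064516129 ((353.03057861328125, 233.22926330566406), (6.806430816650391, 22.599994659423828), 82.40535736083984)
55 240.78181818181818 169.6 ((239.83486938476562, 169.5504608154297), (18.9649600982666, 3.4481747150421143), 16.699243545532227)
107 117.2803738317757 249.38317757009347 ((116.99813842773438, 249.1524200439453), (22.986095428466797, 4.877686023712158), 37.5685920715332)
60 469.85 270.0833333333333 ((469.5272521972656, 269.97772216796875), (24.696273803710938, 2.9551093578338623), 50.710594177246094)
sleeve [[ 0.53168125 -0.17601576  0.08      ]] [[ 0.52710245 -0.17683766  0.08      ]]
fin [[0.5074976  0.37319315 0.045     ]] [[0.49441819 0.37651171 0.035     ]]
```

View pics/tpress.png

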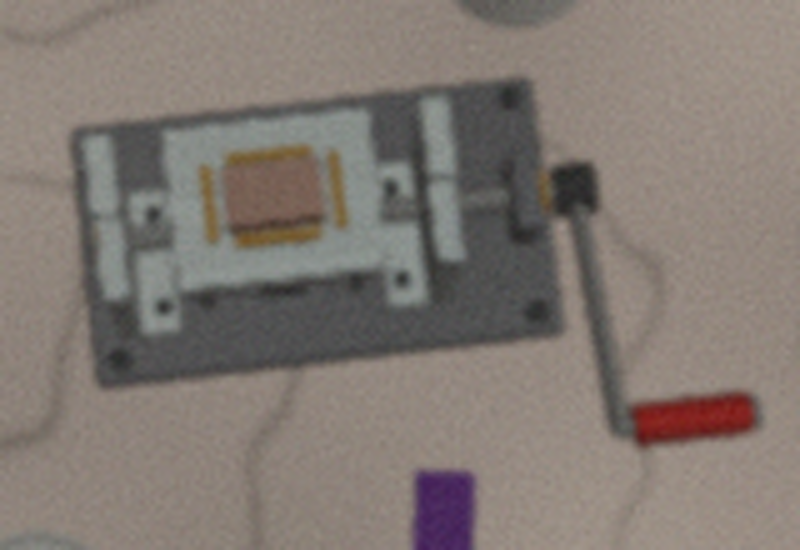

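View pics/spress.png

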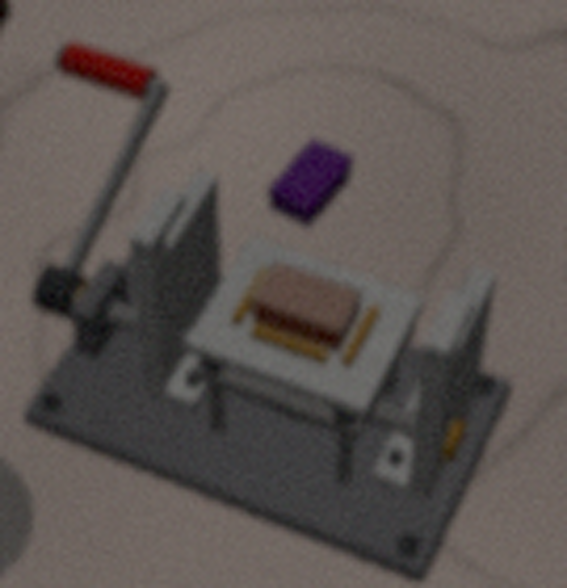

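View pics/bar.png

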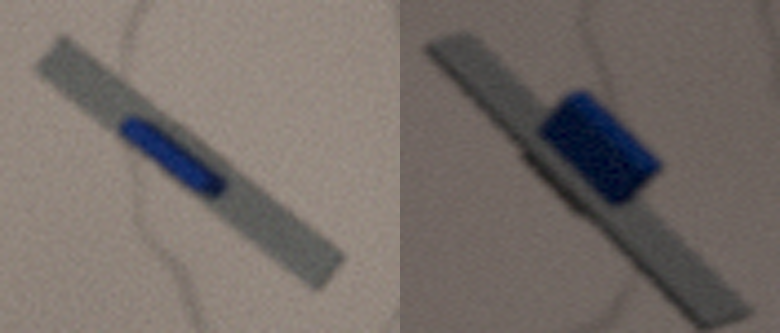

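```bash
cat > fit.py <<'E'
from h import *
from scipy.optimize import least_squares
def fit(obs,x0):  # obs: list (im, local pts, px)
    def w(p,L): c,s=np.cos(p[2]),np.sin(p[2]);L=np.array(L,float)/1000;return np.c_[p[0]+c*L[:,0]-s*L[:,1],p[1]+s*L[:,0]+c*L[:,1],L[:,2]]
    f=lambda p:np.concatenate([(proj(im,w(p,L))-np.array(px)).ravel() for im,L,px in obs])
    r=least_squares(f,x0,loss='soft_l1'); return r.x,f(r.x)
E
python3 - <<'E'
from fit import *
t=ctrl.get_image('top'); s=ctrl.get_image('scene')
tp=lambda l:np.array(l)/5+[215,150]
sp=lambda l:np.array(l)/4.2+[215,155]
B=[(65,115,14),(65,-115,14),(-65,-115,14),(-65,115,14)]
ot=(t,B+[(-44,81,121),(-44,69,121),(26,81,142),(26,69,142),(-44,-69,121),(-44,-81,121),(26,-69,142),(26,-81,142)],
 tp([(73,130),(528,80),(563,332),(100,385),(103,300),(130,296),(82,138),(110,133),(440,262),(466,259),(421,97),(449,95)]))
os_=(s,[B[1],B[0],B[3]],sp([(26,413),(425,577),(511,384)]))
# sleeve centre at rest
c=np.array([-130*np.cos(np.radians(20)),-178,36+130*np.sin(np.radians(20))])
sl_t=(t,[c],[(353.1,233.2)]);
for o in ([ot],[os_],[ot,os_],[ot,os_,sl_t]):
    p,r=fit(o,[.6,0,0]);print('press',p.round(4),r.reshape(-1,2).round(1).tolist())
C=[(12,100,14),(-12,100,14),(-12,-100,14),(12,-100,14)]
bt=(t,C,np.array([(62,35),(37,68),(320,291),(346,258)])/4.444+[80,215])
bs=(s,[C[1],C[0],C[3],C[2]],np.array([(75,36),(25,46),(300,323),(352,308)])/[4.75,3.7]+[425,235])
fin=(t,[(0,0,50)],[(117.3,249.4)])
for o in ([bt],[bs],[bt,bs]):
    p,r=fit(o,[.5,.37,-.9+1.57*0]);print('bar',p.round(4),r.reshape(-1,2).round(1).tolist())
print(R.from_rotvec(ctrl.get_state()['tool_rot']).as_matrix().round(3))
E
```

```text
press [0.6348 0.0115 0.0973] [[-8.1, -0.0], [-6.6, -0.3], [-6.8, 0.8], [-8.5, 0.9], [0.6, -0.2], [0.6, -0.0], [1.0, -0.5], [0.8, -0.1], [0.2, -0.2], [0.3, -0.2], [0.5, 0.2], [0.3, 0.0]]
press [ 0.6405 -0.0021  0.0941] [[-1.5, -0.1], [0.1, 0.3], [1.2, -0.5]]
press [0.635  0.0093 0.0939] [[-7.2, -0.3], [-5.6, -0.2], [-5.9, 0.8], [-7.7, 0.6], [1.5, -0.4], [1.5, -0.2], [2.0, -0.7], [1.8, -0.3], [1.1, -0.2], [1.2, -0.1], [1.6, 0.2], [1.3, 0.0], [4.2, 0.2], [6.2, 0.8], [6.9, -0.1]]
press [0.6351 0.01   0.0947] [[-7.5, -0.2], [-5.9, -0.3], [-6.2, 0.8], [-8.0, 0.6], [1.2, -0.4], [1.2, -0.2], [1.7, -0.7], [1.5, -0.3], [0.8, -0.2], [0.9, -0.2], [1.2, 0.2], [1.0, -0.0], [4.4, 0.4], [6.6, 1.0], [7.1, 0.0], [1.3, 0.6]]
bar [ 0.5058  0.3694 -0.6592] [[0.6, -0.1], [-0.2, 0.3], [-0.4, 0.2], [0.1, -0.5]]
bar [ 0.386   0.3488 -2.1165] [[-4.0, 11.2], [-0.8, 0.7], [4.4, -106.4], [1.2, -95.5]]
bar [ 0.5053  0.3687 -0.6763] [[1.4, -0.4], [0.5, -0.1], [-0.6, 0.9], [-0.0, 0.3], [56.4, 71.7], [57.2, 73.0], [-58.5, -78.9], [-60.6, -77.9]]
[[-0.92   0.392 -0.   ]
 [ 0.392  0.92  -0.001]
 [-0.    -0.001 -1.   ]]
```

Run:
```python
from fit import *
t=ctrl.get_image('top'); s=ctrl.get_image('scene')
tp=lambda l:np.array(l)/5+[215,150]
sp=lambda l:np.array(l)/4.2+[215,155]
c=np.array([-130*np.cos(np.radians(20)),-178,36+130*np.sin(np.radians(20))])
def P(dy):
    B=[(65,115+dy,14),(65,-115+dy,14),(-65,-115+dy,14),(-65,115+dy,14)]
    return [(t,B+[(-44,81,121),(-44,69,121),(26,81,142),(26,69,142),(-44,-69,121),(-44,-81,121),(26,-69,142),(26,-81,142)],
 tp([(73,130),(528,80),(563,332),(100,385),(103,300),(130,296),(82,138),(110,133),(440,262),(466,259),(421,97),(449,95)])),(s,[B[1],B[0],B[3]],sp([(26,413),(425,577),(511,384)])),(t,[c],[(353.1,233.2)]),(s,[c+[0,0,3]],[(240.3,169.9)]),(t,[(0,0,112)],tp([(272,187)]))]
for dy in (-25,-20,-15,-10):
    p,r=fit(P(dy),[.6,0,0]);print(dy,'press',p.round(4),(r**2).sum().round(1),r.reshape(-1,2).round(1).tolist())
C=[(12,100,14),(-12,100,14),(-12,-100,14),(12,-100,14)]
bt=(t,C,np.array([(62,35),(37,68),(320,291),(346,258)])/4.444+[80,215])
bs=(s,[C[3],C[2],C[1],C[0]],np.array([(25,46),(75,36),(352,308),(300,323)])/[4.75,3.7]+[425,235])
bs2=(s,[C[2],C[3],C[0],C[1]],bs[2])
for o in ([bs],[bs2],[bt,bs],[bt,bs2]):
    p,r=fit(o,[.5,.37,.9]);print('bar',p.round(4),r.reshape(-1,2).round(1).tolist())
for p0 in ([.5058,.3694,-.6592],):
  for ang in(p0[2],):pass
  print(proj(t,[.5058,.3694,.056]),proj(s,[.5058,.3694,.056]))
```

```text
-25 press [0.6344 0.0147 0.1031] 66.1 [[0.5, -0.7], [1.9, -1.5], [2.2, -0.6], [0.6, 0.1], [-0.7, 0.2], [-0.7, 0.3], [-0.5, -0.1], [-0.7, 0.3], [-1.2, -0.2], [-1.1, -0.2], [-1.0, 0.2], [-1.3, 0.0], [-3.5, -2.4], [-2.1, -3.0], [-1.4, -3.5], [-0.4, 0.2], [0.1, -0.0], [-0.6, 0.2]]
-20 press [0.6347 0.0134 0.1005] 27.8 [[-0.9, -0.7], [0.5, -1.3], [0.7, -0.3], [-1.0, 0.1], [-0.2, -0.0], [-0.2, 0.1], [0.1, -0.3], [-0.1, 0.1], [-0.6, -0.2], [-0.5, -0.2], [-0.4, 0.2], [-0.6, -0.0], [-2.1, -1.9], [-0.6, -2.2], [0.1, -2.8], [0.0, 0.3], [-0.2, -0.2], [0.0, 0.1]]
-15 press [0.6351 0.0122 0.096 ] 30.5 [[-2.4, -0.8], [-0.9, -1.0], [-1.0, 0.0], [-2.7, 0.0], [0.3, -0.4], [0.3, -0.2], [0.7, -0.6], [0.5, -0.2], [-0.2, -0.2], [-0.0, -0.2], [0.2, 0.2], [-0.0, -0.0], [-0.7, -1.5], [0.8, -1.4], [1.7, -1.9], [0.4, 0.5], [-0.4, -0.5], [0.5, -0.0]]
-10 press [0.6353 0.0115 0.0941] 80.6 [[-4.1, -0.8], [-2.5, -0.8], [-2.8, 0.3], [-4.5, 0.1], [0.5, -0.5], [0.5, -0.3], [1.0, -0.8], [0.8, -0.4], [0.1, -0.3], [0.2, -0.3], [0.5, 0.1], [0.3, -0.1], [1.0, -0.8], [2.6, -0.4], [3.5, -1.1], [0.6, 0.5], [-0.5, -0.6], [0.8, -0.1]]
bar [ 0.51    0.3726 -0.6707] [[0.3, -1.8], [-1.4, -2.2], [-0.2, 0.8], [1.0, 0.9]]
bar [ 0.508   0.3793 -0.674 ] [[12.5, -4.3], [-6.9, 1.4], [-6.4, 5.8], [14.3, -2.4]]
bar [ 0.5075  0.3714 -0.6677] [[0.1, -1.0], [-0.8, -0.6], [-1.5, -0.2], [-0.9, -0.9], [0.0, -2.8], [-1.7, -3.2], [-0.5, -0.5], [0.8, -0.4]]
bar [ 0.5066  0.3699 -0.6554] [[0.3, -0.2], [-0.5, 0.2], [-0.5, -0.2], [-0.0, -1.0], [7.8, -6.3], [-11.4, -0.4], [-10.3, 2.7], [10.2, -5.6]]
[[117.45385617 249.58188336]] [[468.80457787 267.23719445]]
```

Call:
jog_arm(moves=[-0.12,-0.045,0,0,0,0.12,1,-0.24,-0.09,0,0,0,0.25,1,-0.36,-0.135,0,0,0,0.38,1,-0.48,-0.18,0,0,0,0.51,1,-0.6,-0.225,0,0,0,0.64,1,-0.72,-0.27,0,0,0,0.77,1,-0.84,-0.315,0,0,0,0.9,1,-0.95,-0.35,0,0,0,1,1], newtons=40)

```text
time: 1.4
position: [0.477, 0.3885, 0.1966]
tool_rot: [2.088, 2.347, 0.001]
ft_force: [0.5, -0.1, 0.3]
grip_width: 1.004
grip_force: 0.0
```

```bash
cat > go.py <<'E'
from h import *
PR=np.array([.635,.013]);PY=.099
def press(x,y,z): c,s=np.cos(PY),np.sin(PY);return np.array([PR[0]+c*x-s*y,PR[1]+s*x+c*y,z])
def go(pos,yaw):
    st=ctrl.get_state();A=R.from_rotvec(st['tool_rot'])
    y=np.array([np.cos(yaw),np.sin(yaw),0]);z=np.array([0,0,-1.]);T=R.from_matrix(np.c_[np.cross(y,z),y,z])
    print('t',round(st['time'],2),'pos',st['position'].round(4),'F',st['ft_force'].round(1),'grip',st['grip_width'].round(3),st['grip_force'],'q',st['joint_positions'].round(2))
    print('shift',(A.inv().apply(np.array(pos)-st['position'])/.3).round(4),'turn',((A.inv()*T).as_rotvec()/np.radians(60)).round(4))
E
python3 -c "
from go import *
go([.507,.371,.12],-.665)"
```

```text
Traceback (most recent call last):
  File "go.py", line 7, in go
    print('t',round(st['time'],2),'pos',st['position'].round(4),'F',st['ft_force'].round(1),'grip',st['grip_width'].round(3),st['grip_force'],'q',st['joint_positions'].round(2))
                                                                                                   ^^^^^^^^^^^^^^^^^^^^^^
AttributeError: 'float' object has no attribute 'round'
```

```bash
sed -i "s/st\['grip_width'\].round(3)/round(st['grip_width'],3)/" go.py
python3 -c "
from go import *
go([.507,.371,.12],-.665)"
```

```text
t 1.4 pos [0.477  0.3885 0.1966] F [ 0.5 -0.1  0.3] grip 1.004 0.0 q [-0.9   0.25  0.21  1.55 -0.05  1.35 -0.57]
shift [-0.0695  0.0926  0.2554] turn [ 4.000e-04 -3.000e-04  7.463e-01]
```

Call:
jog_arm(moves=[-0.01,0.015,0.04,0,0,0.1,1,-0.02,0.03,0.08,0,0,0.22,1,-0.03,0.045,0.12,0,0,0.34,1,-0.045,0.06,0.17,0,0,0.46,1,-0.06,0.08,0.21,0,0,0.58,1,-0.07,0.093,0.25,0,0,0.7,1,-0.07,0.093,0.255,0,0,0.746,1,-0.07,0.093,0.255,0,0,0.746,1])

```text
time: 2.4
position: [0.5059, 0.3722, 0.1196]
tool_rot: [2.821, 1.382, -0.001]
ft_force: [0.7, 0.4, -0.3]
grip_width: 0.999
grip_force: 0.0
```

```bash
python3 -c "
from go import *
go([.507,.371,.028],-.665)
t=ctrl.get_image('top');s=ctrl.get_image('scene')
a=t['pixels'][195:300,60:195,::-1];b=s['pixels'][205:325,405:525,::-1]
cv2.imwrite('pics/ab.png',np.hstack([cv2.resize(a,(400,311),interpolation=2),cv2.resize(b,(311,311),interpolation=2)]))"
```

```text
t 2.4 pos [0.5059 0.3722 0.1196] F [ 0.7  0.4 -0.3] grip 0.999 0.0 q [-0.94  0.33  0.32  1.62 -0.11  1.21 -1.26]
shift [-0.0008  0.0052  0.3055] turn [-0.0001  0.0004  0.005 ]
```

View pics/ab.png

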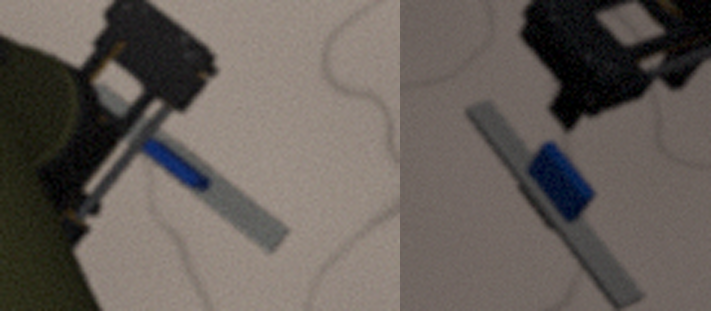

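The crops show the gripper square to the bar, its jaw line straddling the fin (left crop around (160,150)). The offset seen there is the parallax expected from its height, so I'm descending and gripping.

Call:
jog_arm(moves=[0,0.005,0.06,0,0,0.005,1,0,0.005,0.12,0,0,0.005,1,0,0.005,0.18,0,0,0.005,1,0,0.005,0.24,0,0,0.005,1,0,0.005,0.28,0,0,0.005,1,0,0.005,0.305,0,0,0.005,1,0,0.005,0.305,0,0,0.005,0.2,0,0.005,0.305,0,0,0.005,-1])

```text
time: 3.5
position: [0.5078, 0.3717, 0.0291]
tool_rot: [-2.825, -1.374, -0.002]
ft_force: [-0.3, 0.3, 0.3]
grip_width: 0.853
grip_force: 0.0
```

Call:
jog_arm(moves=[0,0,0,0,0,0,-1,0,0,0,0,0,0,-1,0,0,0,0,0,0,-1,0,0,0,0,0,0,-1,0,0,0,0,0,0,-1,0,0,0,0,0,0,-1,0,0,0,0,0,0,-1,0,0,0,0,0,0,-1])

```text
time: 4.5
position: [0.507, 0.3715, 0.0283]
tool_rot: [-2.825, -1.374, 0.0]
ft_force: [-1.0, 0.7, -0.3]
grip_width: 0.118
grip_force: 40.0
```

```bash
python3 -c "
from go import *
go([.507,.371,.22],-.665)"
```

```text
t 4.5 pos [0.507  0.3715 0.0283] F [-1.   0.7 -0.3] grip 0.118 39.995548725128174 q [-0.92  0.41  0.31  1.7  -0.14  1.05 -1.24]
shift [-0.0013  0.0007 -0.6389] turn [-0.0003  0.0001 -0.0003]
```

Call:
jog_arm(moves=[0,0,-0.05,0,0,0,-1,0,0,-0.13,0,0,0,-1,0,0,-0.22,0,0,0,-1,0,0,-0.32,0,0,0,-1,0,0,-0.42,0,0,0,-1,0,0,-0.52,0,0,0,-1,0,0,-0.6,0,0,0,-1,0,0,-0.62,0,0,0,-1])

```text
time: 5.5
position: [0.5082, 0.3714, 0.2166]
tool_rot: [-2.825, -1.373, -0.005]
ft_force: [1.1, -0.2, -3.8]
grip_width: 0.115
grip_force: 40.0
```

```bash
python3 -c "
from go import *
go(press(-.06,0,.20),PY)
t=ctrl.get_image('top');s=ctrl.get_image('scene')
save(t,'lift_t.png');save(s,'lift_s.png')
cv2.imwrite('pics/lift.png',np.hstack([cv2.resize(t['pixels'][180:320,20:200,::-1],(463,360)),cv2.resize(s['pixels'][150:330,390:560,::-1],(340,360))]))"
```

```text
t 5.5 pos [0.5082 0.3714 0.2166] F [ 1.1 -0.2 -3.8] grip 0.115 39.97933030128479 q [-0.94  0.27  0.33  1.49 -0.09  1.39 -1.27]
shift [-0.8168  0.9263  0.0535] turn [ 0.002  -0.0026 -0.7306]
```

View pics/lift.png

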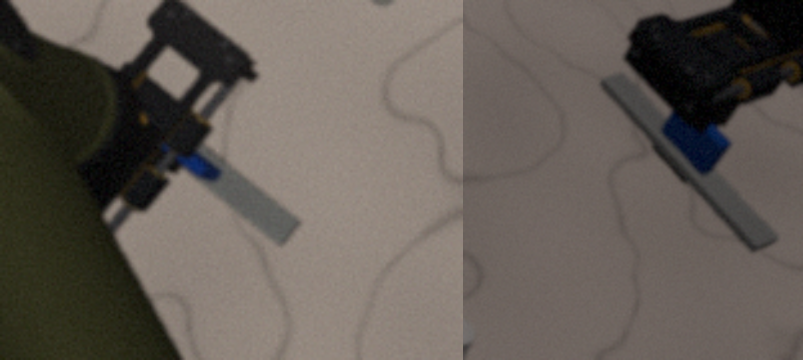

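Run:
```python
from fit import *
t=ctrl.get_image('top'); s=ctrl.get_image('scene')
C=[(12,100,202),(-12,100,202),(-12,-100,202),(12,-100,202)]
bt=(t,[C[3],C[2]],np.array([(300,222),(280,243)])/2.572+[20,180])
bs=(s,[C[3],C[2],C[1]],np.array([(603-463,82),(623-463,74),(777-463,238)])/2+[390,150])
for o in ([bt],[bs],[bt,bs]):
    p,r=fit(o,[.508,.371,-.665]);print('bar',p.round(4),r.reshape(-1,2).round(1).tolist())
```

```text
bar [ 0.5154  0.3646 -0.7556] [[0.3, -0.3], [-0.3, 0.3]]
bar [ 0.5146  0.3727 -0.6824] [[-0.5, -1.4], [-0.1, -0.6], [0.5, 1.9]]
bar [ 0.5114  0.3716 -0.6828] [[-1.0, -1.3], [-1.0, -0.2], [-0.6, -2.7], [-0.2, -1.8], [0.0, 0.1]]
```

Call:
jog_arm(moves=[-0.05,0.06,0,0,0,-0.04,-1,-0.15,0.17,0,0,0,-0.12,-1,-0.26,0.29,0,0,0,-0.22,-1,-0.37,0.41,0,0,0,-0.32,-1,-0.48,0.53,0,0,0,-0.42,-1,-0.58,0.66,0,0,0,-0.52,-1,-0.66,0.75,0,0,0,-0.6,-1,-0.72,0.82,0,0,0,-0.66,-1])

```text
time: 6.7
position: [0.5667, 0.047, 0.213]
tool_rot: [-2.192, -2.249, 0.003]
ft_force: [0.3, 0.6, -4.3]
grip_width: 0.111
grip_force: 40.0
```

```bash
python3 -c "
from go import *
go(press(-.06,0,.20),PY)"
```

```text
t 6.7 pos [0.5667 0.047  0.213 ] F [ 0.3  0.6 -4.3] grip 0.111 39.979891777038574 q [-0.56  0.15  0.48  1.65 -0.07  1.37 -0.05]
shift [-0.1337  0.0253  0.0435] turn [-0.002   0.0008 -0.0701]
```

```bash
python3 -c "
from go import *
go(press(-.029,0,.175),PY)"
```

```text
t 6.7 pos [0.5667 0.047  0.213 ] F [ 0.3  0.6 -4.3] grip 0.111 39.979891777038574 q [-0.56  0.15  0.48  1.65 -0.07  1.37 -0.05]
shift [-0.126   0.1285  0.1266] turn [-0.002   0.0008 -0.0701]
```

Call:
jog_arm(moves=[-0.02,0.02,0,0,0,-0.01,-1,-0.04,0.04,0,0,0,-0.03,-1,-0.07,0.07,0.02,0,0,-0.05,-1,-0.1,0.1,0.05,0,0,-0.07,-1,-0.12,0.12,0.08,0,0,-0.07,-1,-0.126,0.128,0.11,0,0,-0.07,-1,-0.126,0.128,0.11,0,0,-0.07,-1,-0.126,0.128,0.11,0,0,-0.07,-1])

```text
time: 7.7
position: [0.6067, 0.0133, 0.1816]
tool_rot: [-2.108, -2.329, -0.001]
ft_force: [0.1, 0.6, -3.2]
grip_width: 0.112
grip_force: 40.0
```

```bash
python3 -c "
from go import *
go(press(-.029,0,.146),PY)
t=ctrl.get_image('top');s=ctrl.get_image('scene')
cv2.imwrite('pics/over.png',np.hstack([cv2.resize(t['pixels'][140:250,200:350,::-1],(409,300),interpolation=2),cv2.resize(s['pixels'][160:300,210:350,::-1],(390,390),interpolation=2)[:300] if 0 else cv2.resize(s['pixels'][155:295,205:355,::-1],(321,300),interpolation=2)]))"
```

```text
t 7.7 pos [0.6067 0.0133 0.1816] F [ 0.1  0.6 -3.2] grip 0.112 39.97892618179321 q [-0.48  0.25  0.5   1.6  -0.12  1.32  0.13]
shift [-0.0104 -0.0029  0.1186] turn [ 0.0002 -0.0005  0.0004]
```

View pics/over.png

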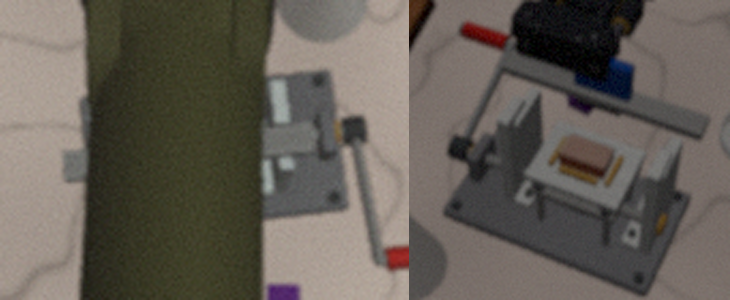

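Run:
```python
from fit import *
from go import press,PY,PR
t=ctrl.get_image('top'); s=ctrl.get_image('scene')
cv2.imwrite('pics/t2.png',np.hstack([cv2.resize(t['pixels'][180:230,215:240,::-1],(350,600),interpolation=2)[:600],cv2.resize(t['pixels'][170:220,290:325,::-1],(420,600),interpolation=2)]))
C=[(12,100,167),(-12,100,167),(-12,-100,167),(12,-100,167)]
bt=(t,C,np.array([(65,151),(65,182),(317,152),(317,120)])[[0,1,2,3]]/2.727+[200,140])
p,r=fit([bt],[.607,.013,.1]);print(p.round(4),r.reshape(-1,2).round(1).tolist(),ctrl.get_state()['position'])
d=p[:2]-PR;c,s_=np.cos(PY),np.sin(PY);print('in press',c*d[0]+s_*d[1],-s_*d[0]+c*d[1])
```

```text
[0.6046 0.0115 0.1041] [[-0.6, 0.2], [0.5, -0.3], [0.8, -0.4], [-0.7, 0.6]] [0.60686761 0.01294108 0.18189896]
in press -0.030350612295254587 0.0015541693132598868
```

View pics/t2.png

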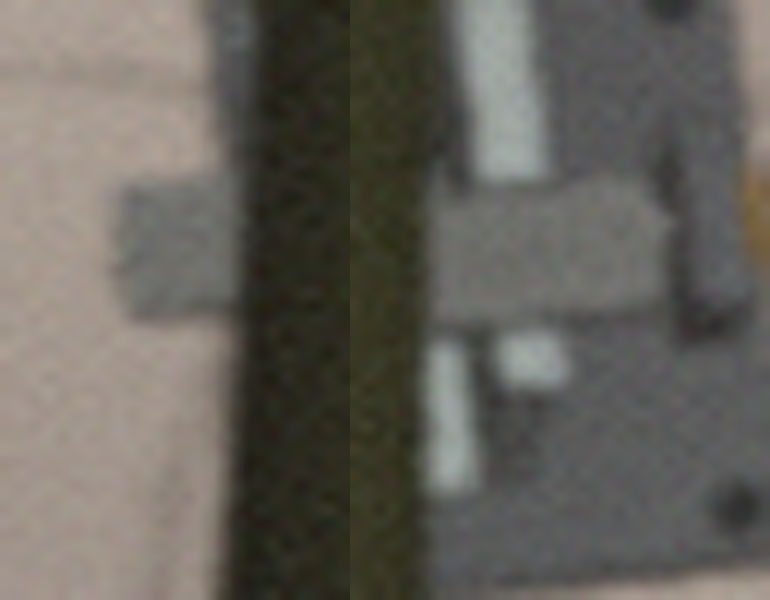

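The close crop shows the bar level and square, with its rear edge (row ~185) in front of the lips (bottom at row ~180). It lies at about x = -30, y = +1.5 mm in the press frame, so I'm lowering it.

Call:
jog_arm(moves=[0,0.007,0.02,0,0,0,-1,0,0.007,0.045,0,0,0,-1,0,0.007,0.07,0,0,0,-1,0,0.007,0.09,0,0,0,-1,0,0.007,0.1,0,0,0,-1,0,0.007,0.11,0,0,0,-1,0,0.007,0.117,0,0,0,-1,0,0.007,0.12,0,0,0,-1])

```text
time: 8.9
position: [0.6088, 0.0129, 0.1454]
tool_rot: [2.109, 2.328, 0.0]
ft_force: [-0.6, 0.6, -0.2]
grip_width: 0.112
grip_force: 40.0
```

```bash
python3 -c "
from go import *
go(press(0,0,.146),PY)"
```

```text
t 8.9 pos [0.6088 0.0129 0.1454] F [-0.6  0.6 -0.2] grip 0.112 39.996010065078735 q [-0.48  0.28  0.5   1.64 -0.14  1.25  0.14]
shift [-0.0081  0.0868 -0.002 ] turn [ 0.0002 -0.     -0.0002]
```

Call:
jog_arm(moves=[0,0.01,0,0,0,0,-1,0,0.025,0,0,0,0,-1,0,0.04,0,0,0,0,-1,0,0.055,0,0,0,0,-1,0,0.07,0,0,0,0,-1,0,0.08,0,0,0,0,-1,0,0.088,0,0,0,0,-1,0,0.093,0,0,0,0,-1])

```text
time: 9.9
position: [0.6379, 0.016, 0.1479]
tool_rot: [2.108, 2.328, 0.004]
ft_force: [-4.4, 0.8, 8.3]
grip_width: 0.005
grip_force: 15.4
```

```bash
python3 -c "
from go import *
go(press(0,0,.146),PY)"
```

```text
t 9.9 pos [0.6379 0.016  0.1479] F [-4.4  0.8  8.3] grip 0.005 15.39192896336317 q [-0.46  0.34  0.49  1.57 -0.17  1.27  0.16]
shift [-0.0089 -0.0107  0.0062] turn [ 0.0029 -0.0007  0.0001]
```

```bash
python3 -c "
from go import *
t=ctrl.get_image('top');s=ctrl.get_image('scene')
cv2.imwrite('pics/chk.png',np.hstack([cv2.resize(s['pixels'][160:270,220:330,::-1],(560,560),interpolation=2),np.vstack([cv2.resize(t['pixels'][160:220,215:245,::-1],(140,280),interpolation=2),cv2.resize(t['pixels'][160:220,290:320,::-1],(140,280),interpolation=2)])]))"
```

```text
(no output)
```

View pics/chk.png

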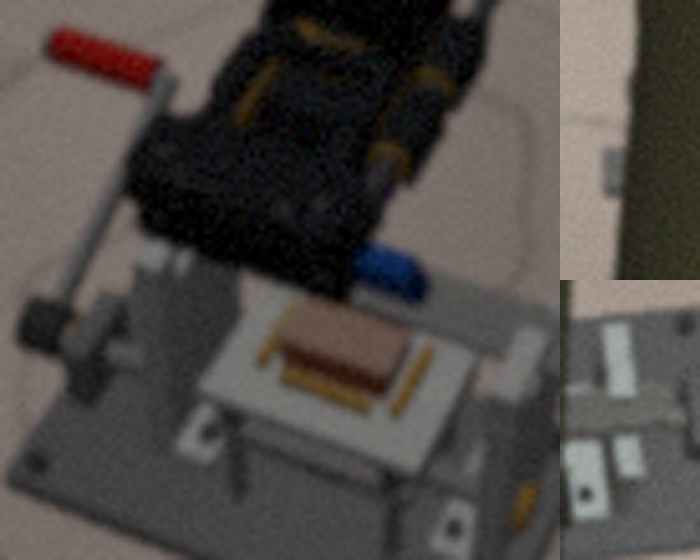

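The scene crop shows the fin at (390,272) low beside the gripper, and the fingers are shut without it. So the fin has slipped out or tipped. Next I compare blue pixels and bar edges with predictions for several bar poses.

```bash
cat > pose.py <<'E'
from go import *
def finbox(im,x,pitch,y=0):
    # pitch>0: fin top leans +x; pivot about steel underside centre
    L=[(a,b,c) for a in(-6,6) for b in(-28,28) for c in(10,52)]
    c,s=np.cos(pitch),np.sin(pitch)
    W=np.array([press((x+a*c+h*s)/1000,(y+b)/1000,(121-a*s+h*c)/1000) for a,b,h in L])
    return cv2.convexHull(proj(im,W).astype(np.float32))[:,0].round(0)
def mask(im,box):
    p=im['pixels'].astype(int);x0,y0,x1,y1=box
    r,g,b=[p[y0:y1,x0:x1,i] for i in range(3)]
    return np.where((b>r+20)&(b>g+15),'B',np.where((r>60)&(g<45),'R',np.where(r+g+b<110,'#',np.where(r+g+b<240,'-','.'))))
E
python3 - <<'E'
from pose import *
s=ctrl.get_image('scene')
m=mask(s,(280,190,335,240))
for i,r in enumerate(m): print(190+i,''.join(r))
for x in(-30,-15,0):
  for p in(0,.4,.8,1.2,-.8): h=finbox(s,x,p);print(x,p,h.min(0),h.max(0))
print('tcp',proj(s,ctrl.get_state()['position']))
E
```

```text
190 ##############----######-..............................
191 #############---#######--..............................
192 #############---#######-...............................
193 #############----#####-................................
194 #############--######--................................
195 ############--####--#-.................................
196 ############-#-##-----.................................
197 #################-.....................................
198 ################--.....................................
199 ################-......................................
200 ###############-.......................................
201 ###############-.......................................
202 ##############--.......................................
203 ##############-........................................
204 ##############-........................................
205 #############-.........................................
206 #############-.........................................
207 #############-.........................................
208 ############BBBB
[... 1700 characters left out ...]
.........------....
237 .-------------R-...--.........---..........-------.....
238 ....-----------...--..........---------...--------.....
239 ......------.....--..........---------------------.....
-30 0 [280. 187.] [308. 214.]
-30 0.4 [275. 194.] [306. 216.]
-30 0.8 [272. 203.] [305. 219.]
-30 1.2 [270. 205.] [305. 228.]
-30 -0.8 [281. 182.] [314. 210.]
-15 0 [276. 192.] [305. 219.]
-15 0.4 [272. 199.] [303. 221.]
-15 0.8 [269. 208.] [302. 225.]
-15 1.2 [267. 210.] [302. 234.]
-15 -0.8 [278. 187.] [311. 215.]
0 0 [273. 197.] [302. 224.]
0 0.4 [269. 205.] [300. 226.]
0 0.8 [265. 213.] [300. 230.]
0 1.2 [263. 215.] [299. 240.]
0 -0.8 [275. 192.] [309. 220.]
tcp [[287.89397143 213.42500637]]
```

Call:
jog_arm(moves=[0,-0.01,-0.02,0,0,0,-1,0,-0.02,-0.05,0,0,0,-1,0,-0.02,-0.09,0,0,0,-1,0,-0.02,-0.13,0,0,0,-1,0,-0.02,-0.17,0,0,0,-1,0,-0.02,-0.21,0,0,0,-1,0,-0.02,-0.24,0,0,0,-1,0,-0.02,-0.25,0,0,0,-1])

```text
time: 11.05
position: [0.6309, 0.015, 0.2212]
tool_rot: [2.109, 2.328, 0.001]
ft_force: [-0.8, -0.2, -0.2]
grip_width: 0.003
grip_force: 0.0
```

Run:
```python
from pose import *
go(press(.005,0,.19),PY)
s=ctrl.get_image('scene')
m=mask(s,(265,190,335,235))
for i,r in enumerate(m): print(190+i,''.join(r))
```

```text
t 11.05 pos [0.6309 0.015  0.2212] F [-0.8 -0.2 -0.2] grip 0.003 0.0 q [-0.47  0.29  0.5   1.48 -0.14  1.41  0.14]
shift [-0.0081  0.0295  0.1039] turn [ 0.0009 -0.0001 -0.0001]
190 .......................R--RR--........................................
191 ......................------RR-.......................................
192 .....................----------RR.....................................
193 ....................----------B---....................................
194 .................--BBB-----B------....................................
195 ................BBBBBBBB-B--------....................................
196 ...............BBBBBBBBBBBBBB--#-.....................................
197 ..............-BBBBBBBBBBBBBBBB#-.....................................
198 ..............-BBBBBBBBBBBBBBBBB-.....................................
199 ..............-BBBBBBBBBBBBBBBBBB-....................................
200 ..............-BBBBBBBBBBBBBBBBBBBB...................................
201 -.............-BBBBBBBBBBBBBBBBBBBBBBB................................
202 --............-BBB
[... 1752 characters left out ...]
------.............--....
226 ........-----....................---.......------------.........-...-.
227 ........---------.................--.........----------.........-.....
228 .......------R------.............--.............-------........-......
229 ......------##--------..-.......---...--.........-----........---.....
230 .....---..-R######R------.-.....---...-..............-.......---..-...
231 ......-....----######R-------..---...--......................------...
232 ...........------###-##-R---------..---.........-...........----------
233 ..........-------R-#######-R-----...--.........--...........----------
234 ..........----------R#-#####-----..---.........-.............---------
```

Run:
```python
from pose import *
t=ctrl.get_image('top');s=ctrl.get_image('scene')
g=t['pixels'].astype(int).sum(2)//10
for b in((218,188,236,208),(296,176,322,206)):
    print(b)
    for v in range(b[1],b[3]): print(v,*['%2d'%q for q in g[v,b[0]:b[2]]])
for x in(-30,-24,-18,0):
    for z in (131,141):
        print(x,z,proj(t,[press((x+a)/1000,y/1000,z/1000) for a,y in((12,100),(-12,100),(12,-100),(-12,-100))]).round(1).tolist())
print('lipfront',proj(t,[press(-.01,y,.142) for y in(.081,.069,-.069,-.081)]).round(1).tolist(),'ledgefront',proj(t,[press(-.044,y,.121) for y in(.081,.069,-.069,-.081)]).round(1).tolist())
```

```text
(218, 188, 236, 208)
188 47 48 48 47 47 47 47 46 40 22 11 11 12 13 11 11 13 11
189 48 48 49 49 48 47 48 47 41 23 11 11 11 12 12 12 12 12
190 50 48 47 48 48 48 49 47 40 24 12 10 12 12 12 13 12 13
191 47 48 47 48 48 47 47 47 38 22 12 10 11 12 12 11 14 12
192 47 49 47 47 47 46 46 44 36 20 10 11 12 11 12 11 14 11
193 47 47 48 48 47 46 41 37 27 18 10 10 12 11 12 11 12 14
194 47 48 48 48 46 43 38 35 25 17 12 11 12 11 12 12 13 13
195 47 48 48 47 47 44 36 31 23 15  9 12 12 10 13 10 11 13
196 46 47 47 47 47 45 37 30 23 14 10 10 11 11 13 12 12 12
197 47 47 47 48 47 43 37 29 22 14 12 11 10 11 12 11 14 12
198 48 47 48 48 48 44 37 32 20 13 11 12 13 11 14 13 13 12
199 47 47 47 46 47 44 37 32 21 14 11 12 12 12 10 12 12 12
200 46 46 46 47 46 46 44 34 20 11 10 11 12 11 13 12 14 13
201 47 47 47 46 47 47 43 35 20 12 11 14 11 13 13 14 13 12
202 47 47 47 46 46 47 42 35 21 12 12  9 12 11 11 12 10 14
203 47 47 45 47 46 47 45 34 19 11 11 11 10 12 10 12 13 13
204 46 46 46 47 48 47 42 33 20  9 11 10 11 12 11 13 12 12
205 46 47 46 46 46 45 46 37 22 11 10 10 11 12 11 13 12 11
206 47 46 47 45 47 47 45 39 22 12 1
[... 2591 characters left out ...]
.6, 209.0], [315.1, 188.2], [316.5, 198.8]]
-30 141 [[225.1, 197.5], [226.2, 208.2], [315.4, 187.2], [316.9, 197.8]]
-24 131 [[225.3, 195.8], [226.3, 206.4], [314.8, 185.6], [316.2, 196.1]]
-24 141 [[224.8, 194.9], [225.9, 205.5], [315.1, 184.6], [316.5, 195.2]]
-18 131 [[225.0, 193.2], [226.1, 203.7], [314.4, 183.0], [315.8, 193.5]]
-18 141 [[224.6, 192.2], [225.6, 202.9], [314.7, 182.0], [316.1, 192.5]]
0 131 [[224.2, 185.3], [225.3, 195.8], [313.4, 175.2], [314.8, 185.6]]
0 141 [[223.8, 184.3], [224.8, 194.9], [313.7, 174.1], [315.1, 184.6]]
lipfront [[233.3, 192.9], [238.7, 192.3], [301.0, 185.2], [306.4, 184.6]] ledgefront [[235.6, 209.8], [241.0, 209.2], [302.5, 202.1], [307.9, 201.5]]
```

Run:
```python
from go import *
go(press(-.050,.0015,.137),PY)
```

```text
t 11.2 pos [0.6305 0.015  0.2202] F [ 0.6 -0.2 -0.2] grip 0.006 0.0 q [-0.47  0.29  0.5   1.49 -0.14  1.41  0.14]
shift [-0.0033 -0.1522  0.2772] turn [-0.0003 -0.     -0.0002]
```

Call:
jog_arm(moves=[0,-0.05,0,0,0,0,-1,0,-0.11,0,0,0,0,-1,0,-0.152,0.02,0,0,0,-1,0,-0.152,0.09,0,0,0,-1,0,-0.152,0.16,0,0,0,-1,0,-0.152,0.22,0,0,0,-1,0,-0.152,0.26,0,0,0,-1,0,-0.152,0.275,0,0,0,-1])

```text
time: 12.2
position: [0.5849, 0.0105, 0.137]
tool_rot: [-2.109, -2.328, 0.001]
ft_force: [0.3, -0.9, 0.1]
grip_width: 0.002
grip_force: 0.0
```

Run:
```python
from go import *
go(press(-.021,.0015,.137),PY)
```

```text
t 12.2 pos [0.5849 0.0105 0.137 ] F [ 0.3 -0.9  0.1] grip 0.002 0.0 q [-0.49  0.23  0.5   1.71 -0.12  1.23  0.13]
shift [-0.0032  0.0971 -0.0001] turn [-0.001   0.0001 -0.0002]
```

Call:
jog_arm(moves=[0,0.012,0,0,0,0,-1,0,0.025,0,0,0,0,-1,0,0.038,0,0,0,0,-1,0,0.05,0,0,0,0,-1,0,0.06,0,0,0,0,-1,0,0.07,0,0,0,0,-1,0,0.08,0,0,0,0,-1,0,0.085,0,0,0,0,-1])

```text
time: 13.2
position: [0.6107, 0.013, 0.1379]
tool_rot: [-2.109, -2.328, 0.0]
ft_force: [-1.4, 0.2, 1.2]
grip_width: 0.006
grip_force: 0.6
```

```bash
cat > bar.py <<'E'
from pose import *
go(press(-.021,.0015,.137),PY)
t=ctrl.get_image('top');s=ctrl.get_image('scene')
g=t['pixels'].astype(int).sum(2)//10
for b in((218,180,230,204),(302,172,318,204)):
    print(b)
    for v in range(b[1],b[3]): print(v,*['%2d'%q for q in g[v,b[0]:b[2]]])
m=mask(s,(260,190,320,228))
for i,r in enumerate(m): print(190+i,''.join(r))
E
python3 bar.py
```

```text
t 13.2 pos [0.6107 0.013  0.1379] F [-1.4  0.2  1.2] grip 0.006 0.6337293237447739 q [-0.48  0.29  0.49  1.65 -0.14  1.24  0.15]
shift [-0.0031  0.0105  0.003 ] turn [-0.     -0.     -0.0002]
(218, 180, 230, 204)
180 47 47 47 46 48 46 47 45 47 47 41 33
181 47 47 47 47 46 47 47 47 47 46 44 34
182 47 49 47 47 47 48 47 46 48 47 44 36
183 46 46 47 48 47 46 47 46 47 45 45 38
184 45 45 45 44 45 47 46 46 47 46 45 39
185 44 45 44 43 43 43 43 43 45 44 44 39
186 44 44 42 44 42 42 42 43 43 42 41 37
187 46 45 46 44 43 44 43 42 43 43 41 37
188 46 48 46 48 46 46 45 45 45 44 42 37
189 46 47 46 46 46 45 47 46 45 46 46 41
190 46 45 46 46 47 46 46 46 46 45 46 40
191 46 47 44 46 47 47 46 45 43 44 44 39
192 46 46 47 46 46 46 43 41 37 37 40 38
193 44 47 46 46 45 43 38 35 33 35 34 33
194 46 45 46 46 46 42 36 33 32 33 33 34
195 46 46 46 45 47 42 35 31 32 31 32 32
196 46 46 46 45 46 42 36 32 32 32 32 31
197 47 45 46 46 46 41 34 32 32 32 33 31
198 46 45 44 45 46 42 35 30 33 32 33 32
199 46 47 46 45 47 42 35 33 31 35 33 33
200 44 44 44 47 44 43 38 35 34 31 32 33
201 45 46 45 46 45 44 42 35 32 29 30 31
202 45 
[... 3527 characters left out ...]
..........--#-------...--------#B#--..............
218 -------.............--------------..----------..............
219 -------..............------##--------...-----...............
220 --------..............-.------#--------.....................
221 --------..................-----#--#-------......-...........
222 -------...........-..-.......-------#--------.............-.
223 -------.........................-------#---------...........
224 ------............................-----------------...-.....
225 ------........---...................-----...----------......
226 -----........------....................-........---------...
227 ----.........---------................--..........---------.
```

Run:
```python
from pose import *
s=ctrl.get_image('scene');p=s['pixels'].astype(int)
for v in(196,200,204,208,211): print(v,[tuple(p[v,c].tolist()) for c in range(272,306,3)])
x=ctrl.get_state()['position'];print('tcp',x,proj(s,x),'finger +x face tip',proj(s,x+press(.015,0,0)-press(0,0,0)))
for X in(-18,-30,-40): print(X,finbox(s,X,0,1.5).tolist())
```

```text
196 [(11, 6, 0), (11, 6, 13), (16, 13, 15), (12, 10, 16), (26, 23, 29), (25, 30, 29), (12, 22, 20), (11, 9, 18), (15, 12, 9), (34, 32, 26), (120, 109, 104), (118, 105, 101)]
200 [(8, 7, 0), (5, 0, 4), (8, 3, 8), (3, 8, 0), (0, 0, 1), (0, 0, 0), (13, 5, 8), (7, 9, 2), (1, 7, 10), (101, 95, 89), (121, 109, 103), (116, 105, 102)]
204 [(29, 24, 29), (0, 0, 5), (7, 3, 4), (14, 9, 7), (5, 5, 9), (1, 4, 6), (6, 6, 2), (13, 15, 14), (14, 32, 65), (26, 45, 87), (60, 61, 88), (110, 103, 97)]
208 [(85, 85, 82), (78, 78, 77), (47, 50, 55), (0, 4, 22), (0, 5, 4), (0, 7, 0), (12, 8, 16), (5, 1, 1), (0, 5, 32), (6, 28, 55), (2, 27, 64), (83, 78, 78)]
211 [(70, 73, 71), (87, 85, 85), (78, 79, 78), (47, 53, 58), (27, 29, 47), (4, 14, 33), (5, 10, 28), (0, 3, 6), (0, 14, 37), (6, 20, 43), (0, 7, 35), (73, 70, 71)]
tcp [0.61056201 0.01302235 0.13782805] [[293.29042233 207.11574286]] finger +x face tip [[290.26373084 212.27159308]]
-18 [[307.0, 200.0], [305.0, 214.0], [303.0, 218.0], [278.0, 209.0], [278.0, 195.0], [280.0, 191.0]]
-30 [[309.0, 196.0], [308.0, 210.0], [305.0, 214.0], [280.0, 205.0], [280.0, 191.0], [283.0, 187.0]]
-40 [[311.0, 192.0], [310.0, 206.0], [307.0, 210.0], [282.0, 202.0], [282.0, 187.0], [285.0, 184.0]]
```

Call:
jog_arm(moves=[0,-0.01,0,0,0,0,-1,0,-0.02,0,0,0,0,-1,0,-0.03,0,0,0,0,-1,0,-0.04,0,0,0,0,-1,0,-0.05,0,0,0,0,-1,0,-0.06,0,0,0,0,-1,0,-0.07,0,0,0,0,-1,0,-0.07,0,0,0,0,-1])

```text
time: 14.35
position: [0.5896, 0.011, 0.1379]
tool_rot: [-2.109, -2.328, -0.0]
ft_force: [0.8, -0.3, -0.1]
grip_width: 0.005
grip_force: 0.0
```

Run:
```python
from pose import *
go(press(-.05,.0015,.137),PY)
t=ctrl.get_image('top');s=ctrl.get_image('scene')
p=s['pixels'].astype(int)
def ch(q):
    r,g,b=q
    if b>r+14 and b>g+8: return 'B'
    if r>60 and g<45: return 'R'
    return '#x+-. '[min(5,(r+g+b)//65)]
for v in range(170,226): print(v,''.join(ch(p[v,c]) for c in range(245,335)))
g=t['pixels'].astype(int).sum(2)//10
for v in range(178,198): print(v,*['%2d'%q for q in g[v,304:316]])
```

```text
t 14.35 pos [0.5896 0.011  0.1379] F [ 0.8 -0.3 -0.1] grip 0.005 0.0 q [-0.49  0.24  0.5   1.7  -0.12  1.23  0.13]
shift [-0.0032 -0.0153  0.0031] turn [ 0.0002 -0.0002 -0.0002]
170 RR--...         .-+############xx#xx#########################xx#x##x###x+..               
171 RRRR---.        -+x###xxx###x#x#############################x##########x-.                
172 RRRRRR--       .+xx#####x######xx##x#####x###################x#########+-.       . .   .  
173 RRRRRR+-.     .-x##xx#x###x##x##############################xxx#x#####x+.        .    .   
174 RRRRR+--..   .-+xx#xxxx#####x###x#xx######x##########x####xxxxxxx####x+-.       .  .      
175 RRRRR+---..  .+x###xxx##xx###########x#####x####x#x######x#xxxxxx####x-..      .      .   
176 RRRRR+--+-.  -+x###x#x##x##x###x##xxx####xx#x##xx#########xxxxxxxx##x+-.    .   .         
177 -++R+---+-.  -+####xx#xxx#x#####x##x###x############xx####xxxxxxxx##x+... .       .  .  . 
178 ..-----+--.  -+##x#xxxxxx###xx##x#x#####x##xxx######x#####xxxxxxxxxx+-.....     .        .
179   .----+-.   -x######xxxxxx#x#####x#x######x#######x######xx+xx
[... 4497 characters left out ...]
25 24 27 24 23 25 25
181 48 42 31 25 26 27 25 28 25 25 26 22
182 48 42 31 25 24 25 26 26 27 27 27 22
183 48 45 35 28 25 28 29 32 31 29 25 20
184 41 41 36 32 31 30 32 33 31 31 25 18
185 31 33 32 34 32 33 31 31 33 32 25 18
186 29 30 30 33 33 33 32 31 32 32 24 21
187 31 32 33 32 31 32 32 33 32 29 27 25
188 33 31 31 31 30 30 30 31 31 30 29 29
189 33 32 31 30 33 32 33 32 33 32 31 32
190 30 32 32 31 33 33 32 31 34 33 30 30
191 31 31 31 34 33 33 33 32 32 32 31 27
192 33 32 33 32 33 32 33 33 33 33 30 27
193 31 30 29 30 30 32 31 30 27 28 28 24
194 29 27 27 23 23 23 26 24 23 24 26 25
195 34 35 32 27 24 23 24 24 25 25 27 26
196 44 44 38 34 27 25 27 27 25 27 27 25
197 46 48 42 35 28 26 27 25 25 27 27 27
```

Call:
jog_arm(moves=[0,-0.02,0,0,0,0,-1,0,-0.04,0,0,0,0,-1,0,-0.06,0.01,0,0,0,-1,0,-0.06,0.03,0,0,0,-1,0,-0.06,0.047,0,0,0,-1,0,-0.04,0.047,0,0,0,-1,0,-0.02,0.047,0,0,0,-1,0,0,0.047,0,0,0,-1])

```text
time: 15.45
position: [0.5905, 0.011, 0.1239]
tool_rot: [2.109, 2.328, 0.0]
ft_force: [-0.0, -0.1, 0.8]
grip_width: 0.006
grip_force: 0.0
```

Call:
jog_arm(moves=[0,0.01,0,0,0,0,-1,0,0.02,0,0,0,0,-1,0,0.03,0,0,0,0,-1,0,0.04,0,0,0,0,-1,0,0.05,0,0,0,0,-1,0,0.055,0,0,0,0,-1,0,0.06,0,0,0,0,-1,0,0.06,0,0,0,0,-1])

```text
time: 16.45
position: [0.6076, 0.0127, 0.1238]
tool_rot: [-2.109, -2.328, 0.0]
ft_force: [-0.9, 0.4, 1.6]
grip_width: 0.003
grip_force: 1.1
```

```bash
python3 bar.py
```

```text
t 16.45 pos [0.6076 0.0127 0.1238] F [-0.9  0.4  1.6] grip 0.003 1.1277327686548233 q [-0.48  0.29  0.49  1.67 -0.15  1.21  0.15]
shift [-0.0029  0.0211 -0.044 ] turn [-0.0001 -0.     -0.0003]
(218, 180, 230, 204)
180 47 47 46 46 46 46 47 47 47 46 42 30
181 47 46 45 47 46 46 47 46 47 45 44 34
182 46 48 48 46 47 47 47 47 47 46 44 36
183 46 46 46 47 47 47 46 46 46 46 45 38
184 46 45 45 44 46 45 46 46 46 47 46 40
185 44 44 43 43 43 43 43 43 45 44 44 37
186 45 44 43 44 41 41 42 42 43 42 43 37
187 46 46 46 45 44 45 43 42 44 42 41 37
188 46 46 47 47 45 44 44 45 45 43 43 38
189 46 47 45 46 45 46 46 45 44 45 45 41
190 46 48 47 46 47 47 46 46 46 47 45 41
191 47 46 46 46 45 47 45 45 43 44 43 42
192 46 46 47 45 47 45 42 39 37 37 38 37
193 45 46 47 46 46 43 38 35 33 34 33 34
194 46 45 45 46 46 44 37 32 31 32 33 32
195 47 46 47 46 44 42 36 34 32 32 33 31
196 46 47 47 46 47 42 37 34 33 32 32 33
197 46 46 46 45 45 42 34 30 32 31 32 32
198 46 45 45 46 44 42 34 30 32 32 31 31
199 45 47 45 47 45 40 36 34 33 32 34 33
200 46 45 45 46 45 43 37 34 32 33 33 33
201 46 45 45 45 45 44 41 36 33 31 30 30
202 46
[... 3528 characters left out ...]
..........---##----------------B##--..............
218 -------.............----#------------.--------..............
219 -------.............----------#------..------...............
220 --------..............-.-------#---------...................
221 --------................---------###------.-........-......-
222 -------....................-.--------#-------.-.............
223 -------.........................-----#------------....-.....
224 ------...........................------------------.-.......
225 ------........---....................----....---------...-..
226 -----........-----.-.-................---......----------...
227 ----.........---------................--..........---------.
```

Call:
jog_arm(moves=[0,0.006,0,0,0,0,-1,0,0.012,0,0,0,0,-1,0,0.018,0,0,0,0,-1,0,0.024,0,0,0,0,-1,0,0.03,0,0,0,0,-1,0,0.036,0,0,0,0,-1,0,0.04,0,0,0,0,-1,0,0.04,0,0,0,0,-1])

```text
time: 17.55
position: [0.6168, 0.0137, 0.1241]
tool_rot: [-2.106, -2.325, 0.006]
ft_force: [-11.4, -0.4, 9.7]
grip_width: 0.004
grip_force: 7.0
```

```bash
python3 bar.py | grep -v '^2[0-9][0-9] [-#.]'
```

```text
t 17.55 pos [0.6168 0.0137 0.1241] F [-11.4  -0.4   9.7] grip 0.004 6.984970718622208 q [-0.47  0.32  0.49  1.64 -0.16  1.23  0.16]
shift [-0.0032 -0.0102 -0.0429] turn [-0.0057 -0.0009 -0.0004]
(218, 180, 230, 204)
180 47 47 46 46 47 48 45 47 47 47 43 31
181 48 47 47 48 47 47 46 46 46 46 44 34
182 47 46 47 47 47 46 46 47 48 47 44 37
183 47 47 46 47 46 47 47 48 47 47 45 38
184 44 45 45 45 45 45 46 45 48 46 46 39
185 44 44 44 43 42 43 43 44 45 44 44 40
186 44 42 45 44 41 41 42 41 43 43 42 37
187 46 46 44 45 44 42 45 44 42 40 43 35
188 45 47 48 47 46 45 46 45 45 43 43 39
189 47 46 47 46 46 46 46 45 46 46 45 40
190 46 46 46 46 47 48 45 44 43 43 43 40
191 47 46 47 45 45 45 42 39 39 37 38 38
192 46 46 47 47 46 42 37 33 32 31 30 32
193 47 45 46 46 45 43 36 30 29 29 28 30
194 45 48 47 46 46 41 34 29 30 29 30 28
195 45 47 47 46 46 41 35 29 28 30 29 28
196 46 46 46 44 47 40 34 30 29 28 28 29
197 46 45 45 46 45 43 36 30 29 30 29 30
198 46 47 46 45 45 42 35 30 29 30 31 30
199 44 46 45 46 45 42 33 29 29 29 30 28
200 44 45 46 45 45 41 32 26 24 23 24 26
201 46 46 45 46 45 42 35 29 27 25 25 27
202 
[... 1710 characters left out ...]
03 19 20 21 22 22 25 26 27 28 25 27 27 26 27 28 28
190 #########################################-######--..........
191 #######################################--#######-...........
192 ######################################----#####--...........
193 ######################################---######-............
194 ######################################--######-.............
195 #####################################---######-.............
196 #####################################-#-#--##-..............
197 #####################################-##------..............
198 #######################################-....................
199 #######################################-....................
```

Call:
jog_arm(moves=[0,-0.03,0,0,0,0,-1,0,-0.07,0,0,0,0,-1,0,-0.11,0,0,0,0,-1,0,-0.15,0,0,0,0,-1,0,-0.15,-0.05,0,0,0,-1,0,-0.15,-0.15,0,0,0,-1,0,-0.15,-0.3,0,0,0,0,0,-0.15,-0.42,0,0,0,1])

```text
time: 18.65
position: [0.5757, 0.0095, 0.253]
tool_rot: [2.108, 2.327, 0.004]
ft_force: [-0.0, 0.1, 0.7]
grip_width: 0.149
grip_force: 0.0
```

```bash
cat > sc.py <<'E'
from pose import *
go(press(-.021,.0015,.145),PY)
t=ctrl.get_image('top');s=ctrl.get_image('scene')
np.save('t.npy',t['pixels']);np.save('s.npy',s['pixels'])
p=s['pixels'].astype(int)
def ch(q):
    r,g,b=q
    if b>r+14 and b>g+8: return 'B'
    if r>g+22: return 'R'
    return '0123456789'[min(9,(r+g+b)//38)]
for v in range(184,262): print(v,''.join(ch(p[v,c]) for c in range(238,340)))
E
python3 sc.py
```

```text
t 18.65 pos [0.5757 0.0095 0.253 ] F [-0.   0.1  0.7] grip 0.149 0.0 q [-0.51  0.14  0.51  1.57 -0.07  1.44  0.1 ]
shift [-0.0029  0.1265  0.3605] turn [ 0.0033 -0.0002 -0.0002]
184 999898987654468999999999888899999999999989989999998888888888888888888888888888888878777888888888888888
185 999999987654578999999999888999999999999999999999998889888888988888888888888888888887777888888888888888
186 889899876544689999999988899999999998999999999998898898889888888888888888888888888888777788888888888888
187 999999876545789899889888889999999999999999998988988788888888888888888888888888888888777788888888888888
188 989998875446898999888888999999999999999999999999887667888988888888888888888888888888777788888788888888
189 999988765457899889888989899999999999999899999989876R56677888888888888888888888888888777788888888888888
190 999888755468888888888899999999999999999899989898765BBRR56778888888888888888888888888877778888888888888
191 98988765457888888889999999999999999999999988898765RBBBBBRR66788888888888888888888888777788888888888888
192 899887544678888888989999899999998989999899888876RRBBRBBBBRR567
[... 6723 characters left out ...]
5554444344444322344444444445555545444433444455555446788887
256 555544455455545455455554554433454555545555555555554444333323444444444345455544444344444445554457788887
257 4554544545544555445545555554434555555555555555555555544443334444555454555554444443344R4355554467888887
258 454555555445555555455555555444555555555555555555555555554333334455555567665444444334R54455554478887777
259 445445555455554444555555555554545555545555555555555555545333334455555678877544444444443445544678887777
260 344444455455544555554545555555555555555555555555555555555333344555556788887644444334443455545688787788
261 333444444455454544555555555555555555555555555455555555554432345555556777788644443344334555445787777778
```

Run:
```python
from pose import *
s=ctrl.get_image('scene')
def line(x,z):
    q=proj(s,[press(x/1000,y,z/1000) for y in np.linspace(-.1,.1,41)]);return [round(float(np.interp(c,q[:,0],q[:,1])),1) for c in(265,275,285,295,320,330)],q[[0,-1]].round(1).tolist()
for x,z in((-6,131),(-8,141),(0,121),(-6,121),(-10,131),(-10,141),(12,131)): print(x,z,*line(x,z))
for n,y in(('L',(-.081,-.069)),('R',(.069,.081))):
    print(n,'liptop',proj(s,[press(x,yy,.142) for x in(-.01,.026) for yy in y]).round(1).tolist(),'ledge',proj(s,[press(x,yy,.121) for x in(-.044,-.01) for yy in y]).round(1).tolist())
print('spec',proj(s,[press(x,y,.112) for x,y in((.0145,.025),(.0145,-.025),(-.0145,-.025))]).round(1).tolist())
```

```text
-6 131 [206.9, 210.4, 214.0, 217.6, 226.5, 230.1] [[244.4, 199.5], [335.4, 232.0]]
-8 141 [202.8, 206.4, 209.9, 213.5, 222.3, 225.9] [[244.5, 195.6], [336.3, 228.1]]
0 121 [212.5, 216.1, 219.7, 223.3, 232.3, 236.0] [[243.3, 204.6], [333.8, 237.3]]
-6 121 [210.0, 213.6, 217.2, 220.8, 229.8, 233.3] [[244.7, 202.7], [334.8, 235.1]]
-10 131 [205.2, 208.8, 212.3, 215.9, 224.8, 228.3] [[245.3, 198.2], [336.1, 230.5]]
-10 141 [202.0, 205.5, 209.1, 212.6, 221.5, 225.0] [[245.0, 194.9], [336.7, 227.4]]
12 131 [214.4, 218.1, 221.7, 225.3, 234.4, 238.0] [[240.2, 205.4], [332.2, 238.8]]
L liptop [[253.1, 197.5], [258.4, 199.4], [244.8, 209.7], [250.1, 211.6]] ledge [[261.0, 193.4], [266.1, 195.2], [253.7, 204.3], [258.8, 206.1]]
R liptop [[321.7, 221.7], [327.5, 223.8], [314.8, 235.2], [320.7, 237.3]] ledge [[326.9, 216.4], [332.4, 218.3], [320.8, 228.3], [326.5, 230.4]]
spec [[295.5, 232.5], [272.9, 224.2], [278.9, 214.3]]
```

Call:
jog_arm(moves=[0,0,0.02,-0.06,0,0,-1,0,0,0.08,-0.13,0,0,-1,0,0,0.15,-0.21,0,0,-1,0,0,0.22,-0.29,0,0,-1,0,0,0.29,-0.36,0,0,-1,0,0,0.36,-0.42,0,0,-1,0,0,0.41,-0.42,0,0,-1,0,0,0.423,-0.42,0,0,-1])

```text
time: 19.8
position: [0.5746, 0.0094, 0.122]
tool_rot: [1.887, 2.083, 0.463]
ft_force: [-0.1, -0.2, 0.9]
grip_width: 0.007
grip_force: 0.0
```

Run:
```python
from go import *
go(press(-.012,.0015,.126),PY)
print(R.from_rotvec(ctrl.get_state()['tool_rot']).as_matrix().round(3))
```

```text
t 19.8 pos [0.5746 0.0094 0.122 ] F [-0.1 -0.2  0.9] grip 0.007 0.0 q [-0.54 -0.14  0.47  2.17  0.08  0.66 -0.02]
shift [-0.0031  0.152   0.0564] turn [ 4.182e-01  4.000e-04 -1.000e-04]
[[-0.099  0.901  0.422]
 [ 0.995  0.089  0.042]
 [-0.     0.424 -0.906]]
```

Call:
jog_arm(moves=[0,0.024,-0.004,0,0,0,-1,0,0.042,0.005,0,0,0,-1,0,0.06,0.013,0,0,0,-1,0,0.078,0.022,0,0,0,-1,0,0.087,0.026,0,0,0,-1,0,0.096,0.03,0,0,0,-1,0,0.105,0.035,0,0,0,-1,0,0.114,0.039,0,0,0,-1])

```text
time: 20.8
position: [0.6106, 0.0131, 0.1268]
tool_rot: [1.886, 2.082, 0.466]
ft_force: [-1.1, -0.1, -0.1]
grip_width: 0.004
grip_force: 0.0
```

```bash
cat > b2.py <<'E'
from pose import *
go(press(-.012,.0015,.126),PY)
t=ctrl.get_image('top')
g=t['pixels'].astype(int).sum(2)//10
for v in range(168,204): print(v,*['%2d'%q for q in g[v,220:230]],' | ',*['%2d'%q for q in g[v,302:314]])
E
python3 b2.py
```

```text
t 20.8 pos [0.6106 0.0131 0.1268] F [-1.1 -0.1 -0.1] grip 0.004 0.0 q [-0.55 -0.05  0.49  2.09  0.01  0.66  0.04]
shift [-0.0032  0.0357  0.0198] turn [ 4.2e-01 -1.0e-04 -2.0e-04]
168 45 45 45 45 45 45 46 45 46 46  |  30 28 29 26 25 24 24 25 26 24 25 25
169 45 45 45 47 44 47 46 44 45 45  |  37 37 32 26 25 24 25 24 26 25 25 25
170 45 47 46 46 45 46 45 45 45 44  |  45 42 36 29 25 25 26 25 26 25 26 24
171 45 46 46 46 45 46 46 46 45 44  |  45 44 41 29 24 26 26 26 24 27 25 26
172 46 45 46 45 44 45 47 46 45 45  |  45 46 40 30 25 24 24 26 26 26 25 25
173 46 46 46 46 45 45 45 45 45 45  |  45 46 42 30 24 24 25 25 25 26 25 27
174 44 45 45 46 46 47 45 47 46 44  |  47 45 41 31 25 25 24 26 25 25 25 24
175 45 47 44 43 45 45 46 44 44 40  |  45 44 41 31 25 24 25 26 24 25 24 26
176 45 46 44 45 45 43 44 46 41 35  |  46 46 41 34 26 25 25 26 25 24 26 23
177 47 46 45 45 47 45 45 44 41 32  |  46 44 43 35 28 25 24 24 24 25 24 25
178 46 44 45 46 45 45 46 45 41 31  |  45 46 44 38 29 25 26 24 25 25 25 26
179 46 45 46 44 45 47 45 43 40 30  |  47 46 45 41 30 26 25 27 25 25 25 26
180 46 46 44 46 45 45 45 45 43 3
[... 1043 characters left out ...]
1 31 28 27 25 22 23 22 23 25 24 26
195 44 44 46 42 35 31 31 31 32 30  |  30 34 33 34 32 26 23 23 23 22 24 24
196 46 43 44 41 34 31 31 32 30 32  |  38 42 42 42 39 31 25 25 24 26 23 26
197 45 45 43 40 35 30 31 31 32 31  |  41 46 46 44 41 33 27 26 25 26 26 27
198 45 43 44 40 34 31 32 31 31 30  |  38 44 46 46 42 35 28 26 25 25 26 26
199 43 43 44 41 37 33 32 32 30 33  |  34 43 46 45 43 37 27 25 25 27 26 25
200 44 43 44 42 39 34 32 31 31 31  |  30 41 45 46 45 38 30 26 25 24 27 26
201 45 43 44 43 41 35 33 31 31 32  |  28 37 40 41 40 38 30 25 26 26 27 24
202 43 43 44 43 41 37 32 29 30 28  |  23 27 29 28 30 28 25 24 27 26 25 25
203 43 43 44 44 40 34 31 29 28 27  |  18 20 20 21 21 25 25 24 26 25 26 25
```

Call:
jog_arm(moves=[0,0.006,0.003,0,0,0,-1,0,0.012,0.006,0,0,0,-1,0,0.018,0.008,0,0,0,-1,0,0.024,0.011,0,0,0,-1,0,0.03,0.014,0,0,0,-1,0,0.036,0.017,0,0,0,-1,0,0.04,0.019,0,0,0,-1,0,0.04,0.019,0,0,0,-1])

```text
time: 21.85
position: [0.624, 0.0143, 0.1269]
tool_rot: [1.886, 2.082, 0.466]
ft_force: [-2.3, -0.0, 2.0]
grip_width: 0.004
grip_force: 1.0
```

```bash
python3 b2.py | sed -n '1,2p;13,32p'
```

```text
t 21.85 pos [0.624  0.0143 0.1269] F [-2.3 -0.   2. ] grip 0.004 1.0476894490420818 q [-0.55 -0.02  0.5   2.06 -0.02  0.66  0.06]
shift [-0.0031 -0.0047  0.0011] turn [ 4.203e-01  1.000e-04 -2.000e-04]
178 45 45 45 46 46 44 46 45 42 32  |  46 46 43 38 29 26 25 25 25 26 25 26
179 46 45 46 46 45 45 45 45 41 30  |  46 46 46 42 31 26 24 24 25 25 25 26
180 45 46 45 46 46 45 44 47 41 31  |  46 47 46 41 31 24 25 25 25 24 26 27
181 45 45 45 46 45 45 45 44 41 35  |  47 47 46 40 31 26 25 25 25 27 24 24
182 44 46 46 46 45 44 45 45 43 35  |  47 47 46 41 32 26 26 26 27 27 30 27
183 45 45 45 45 44 45 46 45 44 37  |  46 46 46 41 36 30 30 29 29 31 31 28
184 43 44 44 45 46 45 46 44 46 39  |  41 41 42 41 36 34 29 30 31 31 30 29
185 42 42 42 41 41 43 43 43 43 38  |  31 29 31 32 32 32 32 30 31 30 32 28
186 42 40 40 39 41 41 40 43 42 35  |  28 29 28 28 30 31 30 31 30 31 28 27
187 42 43 44 43 42 43 41 40 40 35  |  30 30 29 31 31 31 29 31 29 30 30 29
188 45 45 46 45 44 43 43 42 41 36  |  31 30 30 30 29 29 30 31 30 31 31 32
189 45 46 46 44 45 45 44 43 45 40  |  30 31 30 31 31 30 31 32 32 33 32 30
190 45 46 45 44 44 45 43 44 43 40  |  31 31 32 32 31 33 32 32 31 30 32 33
191 44 44 45 44 44 43 44 43 42 40  |  31 32 31 30 30 29 30 29 29 29 28 30
192 45 45 46 43 39 37 37 38 35 34  |  27 29 28 28 26 24 23 23 22 22 24 23
193 44 44 45 42 36 34 32 32 32 32  |  25 25 26 24 24 21 20 19 20 22 20 22
194 47 44 44 40 34 30 30 31 30 30  |  28 32 32 33 30 24 23 25 25 25 23 24
195 44 44 44 40 35 30 28 30 31 30  |  40 43 43 41 37 28 26 26 23 25 25 27
196 44 45 43 41 35 31 31 31 31 31  |  42 47 44 45 41 32 26 25 26 25 26 26
197 44 44 45 42 33 28 30 31 30 30  |  40 44 46 44 42 33 26 24 24 27 25 26
```

```bash
python3 sc.py | sed -n '1,60p'; python3 -c "
from pose import *
s=ctrl.get_image('scene');x=ctrl.get_state()['position'];print(proj(s,x),finbox(s,-17,.5,1.5).tolist())"
```

```text
t 21.9 pos [0.6239 0.0144 0.1269] F [-2.3  0.2  2.2] grip 0.006 1.0370238963514566 q [-0.55 -0.02  0.5   2.06 -0.02  0.66  0.06]
shift [-0.0033 -0.0046 -0.0689] turn [ 4.202e-01 -0.000e+00 -1.000e-04]
184 999999987654568999999999989999999999988776543210000000000000022101147889888888888887777788888888888888
185 999999887654579999999998989999999999999888776543211100000000012000247888888888888888777888888888888888
186 999999876645689999999998899999999999999999988776543100000100000010257888888888888888777888888888888888
187 899999875545799999999988989999999999999999998988765300000000000001368888888888888888777888888888888888
188 999999866556899999988898899999999999999999999999876310000100000001468888888888888888877888888888888888
189 999998765457899989888999999999999999999999999998875300000000000102578888888888888888877788888888888888
190 899998765468988888888999999999999999999999999998764211000010000024688888888888888888777788888888888888
191 99898765457888888899999999998999899999999989988764R100000000000136888888888888888888877788888888888888
192 999887554678888999999999999999999999999
[... 4733 characters left out ...]
79998988645788888898866543346777656788
237 233455554544444334334566788888888888898877664444RR5554443467655789999987545677777888765433346888877788
238 2445555555544443433345665677888899889888888776554455R5565576656888999986545655556676554333457888888888
239 34555545555444343333567654556788898999889988887665555R567776567888999875445555444555444333357888888888
240 445555555554444333346787543345677888888998888888776555678865468898888864455554444444433334357888888888
241 455554545554444433457887532334456677888888888888888766788875678888988753455555444443333333467888888888
[[290.51543213 215.17302031]] [[304.0, 215.0], [302.0, 221.0], [277.0, 212.0], [272.0, 207.0], [274.0, 201.0], [301.0, 211.0]]
```

Call:
jog_arm(moves=[0,-0.03,-0.014,0,0,0,-1,0,-0.06,-0.028,0,0,0,-1,0,-0.09,-0.042,0,0,0,-1,0,-0.09,-0.042,0,0,0,-1,0,-0.06,-0.1,0,0,0,-1,0,-0.03,-0.17,0,0,0,-1,0,0.001,-0.239,0,0,0,-1,0,0.001,-0.239,0,0,0,-1])

```text
time: 23.05
position: [0.5953, 0.0116, 0.1942]
tool_rot: [1.884, 2.08, 0.471]
ft_force: [0.0, 0.5, 0.4]
grip_width: 0.004
grip_force: 0.0
```

```bash
python3 sc.py | sed -n '1,2p'
python3 - <<'E'
from pose import *
s=ctrl.get_image('scene');st=ctrl.get_state();x=st['position'];A=R.from_rotvec(st['tool_rot']).as_matrix()
p=s['pixels'].astype(int)
for v in range(150,222): print(v,''.join('B' if (p[v,c][2]>p[v,c][0]+14 and p[v,c][2]>p[v,c][1]+8) else '0123456789'[min(9,p[v,c].sum()//38)] for c in range(262,325)))
print('tcp',proj(s,x));
for k in(.02,.04): print(proj(s,x-A[:,2]*k))
print(finbox(s,-18,0,1.5).tolist())
E
```

```text
t 23.05 pos [0.5953 0.0116 0.1942] F [0.  0.5 0.4] grip 0.004 0.0 q [-0.55 -0.17  0.46  2.04  0.09  0.81 -0.03]
shift [-0.0034 -0.0144  0.1749] turn [ 4.244e-01 -6.000e-04 -2.000e-04]
150 989889889898988989889998988898888885201000000000002578899888889
151 889988998898889989888989998889888874200000000000014688888888898
152 998989988989889989889999998988898874100000000100125788889988888
153 889898899998888899898898888999898863000000100000146888888988988
154 989989899898989998988999898899899863000000000000157888888888888
155 899898989898898898899888988888888852100100000000258888898988888
156 898899899988888888898888888888888752000000000000368889888889888
157 899889989988888888888888888888888742000000000001468888888888888
158 998988888888888888888888888888888741000000000001578888888888888
159 889888888888888998888988888898898741000000000002578888888888888
160 988888999899899899899988988999888630000000010004788888888888888
161 888889889899999889889998889988888521000000000024788888888888888
162 899999989999999989999899999988987521000000000025888888888888888
163 8999999999899999999989998998
[... 3470 characters left out ...]
3BBBBBBBBBBBB45677788888888777778
215 3333468888887766533344455565655443BBBBBBBBB45666677777787777778
216 333346898888888765332334455566555544BBBBBBB45666666777777777888
217 3333467888888888764222333344555666555433BB356666666666677678788
218 333346888888888776543323223334555666555544566666666666666667788
219 333346888888887766654443222223444456566555666666666666666666777
220 333346788888877666665554333222233344455656656666666666666666677
221 333345788898876666666666554333222223444556666666666666666666666
tcp [[297.69575843 183.15136545]]
[[299.7823931  173.66839373]]
[[301.91847506 163.96017323]]
[[307.0, 200.0], [305.0, 214.0], [303.0, 218.0], [278.0, 209.0], [278.0, 195.0], [280.0, 191.0]]
```

The ASCII dump settles it. The real fingertips show at (301,173), while the reported TCP projects to (298,183). So the tips end about 20 mm short of the TCP, and every push so far landed high on the fin and tipped the bar. I'm redoing the push with the real tips at the steel's front edge.

Call:
jog_arm(moves=[0,-0.02,0.04,0,0,0,-1,0,-0.04,0.085,0,0,0,-1,0,-0.06,0.13,0,0,0,-1,0,-0.08,0.17,0,0,0,-1,0,-0.1,0.21,0,0,0,-1,0,-0.115,0.245,0,0,0,-1,0,-0.127,0.272,0,0,0,-1,0,-0.127,0.272,0,0,0,-1])

```text
time: 24.2
position: [0.5935, 0.0113, 0.1009]
tool_rot: [1.887, 2.083, 0.464]
ft_force: [-0.7, -0.7, -0.9]
grip_width: 0.003
grip_force: 0.0
```

Call:
jog_arm(moves=[0,0.009,0.004,0,0,0,-1,0,0.018,0.008,0,0,0,-1,0,0.027,0.013,0,0,0,-1,0,0.036,0.017,0,0,0,-1,0,0.045,0.021,0,0,0,-1,0,0.054,0.025,0,0,0,-1,0,0.063,0.029,0,0,0,-1,0,0.072,0.034,0,0,0,-1])

```text
time: 25.2
position: [0.6175, 0.0137, 0.1015]
tool_rot: [1.886, 2.083, 0.465]
ft_force: [-4.3, 0.3, 2.1]
grip_width: 0.001
grip_force: 2.1
```

```bash
python3 b2.py
```

```text
t 25.2 pos [0.6175 0.0137 0.1015] F [-4.3  0.3  2.1] grip 0.001 2.0849081967025995 q [-0.56 -0.    0.51  2.1  -0.04  0.6   0.08]
shift [-0.0031  0.0508 -0.0663] turn [ 4.194e-01 -1.000e-04 -2.000e-04]
168 44 45 45 46 45 46 46 44 44 44  |  29 28 28 25 23 26 25 25 24 26 26 25
169 46 46 44 46 46 46 45 44 45 45  |  38 36 31 28 25 25 24 25 24 25 26 25
170 45 45 45 46 44 46 46 45 46 45  |  43 42 35 28 24 25 24 25 25 26 27 25
171 46 44 45 46 45 45 45 45 45 45  |  47 44 37 28 25 26 24 24 26 24 25 27
172 45 45 46 46 45 46 46 45 45 46  |  48 44 39 29 24 25 25 25 26 25 26 26
173 46 45 45 45 45 44 46 46 44 46  |  45 45 40 30 25 25 26 26 24 26 25 25
174 45 46 45 46 45 45 46 45 44 44  |  46 45 41 31 24 24 25 25 25 26 25 26
175 46 45 45 46 45 47 45 45 45 40  |  46 45 41 31 25 24 24 25 24 25 24 23
176 45 45 44 45 45 45 45 46 43 38  |  46 46 40 33 26 25 26 24 24 25 25 24
177 46 46 46 45 44 45 44 47 40 31  |  46 45 43 35 28 24 25 25 24 26 25 26
178 45 46 44 46 45 44 45 46 41 31  |  45 46 45 38 30 24 25 25 25 24 27 26
179 45 46 44 46 44 45 44 44 40 32  |  46 47 45 40 30 25 25 26 26 25 27 25
180 46 45 4
[... 1064 characters left out ...]
1 45 45 45 40 31 24 26 23 26 24 25
195 44 44 45 42 33 31 32 31 32 30  |  42 45 45 44 38 29 25 24 25 26 24 26
196 44 44 42 39 33 30 31 31 32 32  |  42 45 46 45 40 31 26 25 24 25 24 26
197 45 45 44 40 34 33 31 32 31 32  |  40 44 46 45 42 33 27 25 24 25 26 25
198 43 43 43 39 36 32 32 32 32 32  |  37 43 47 44 40 35 27 25 25 26 25 25
199 44 44 44 42 35 30 29 30 29 31  |  34 43 45 45 43 37 29 24 25 26 25 26
200 44 43 44 44 37 32 27 29 29 29  |  32 41 46 45 43 38 30 23 25 25 25 26
201 43 44 45 43 42 37 36 37 39 38  |  28 35 41 41 40 38 30 25 24 26 24 26
202 44 44 42 43 44 40 42 41 44 43  |  19 25 28 28 29 28 27 26 24 25 25 26
203 42 43 43 44 44 44 43 44 43 43  |  18 19 20 20 20 23 26 25 24 26 27 24
```

Call:
jog_arm(moves=[0,0.008,0.004,0,0,0,-1,0,0.015,0.007,0,0,0,-1,0,0.021,0.01,0,0,0,-1,0,0.027,0.013,0,0,0,-1,0,0.032,0.015,0,0,0,-1,0,0.036,0.017,0,0,0,-1,0,0.039,0.018,0,0,0,-1,0,0.041,0.019,0,0,0,-1])

```text
time: 26.25
position: [0.6274, 0.0148, 0.101]
tool_rot: [1.892, 2.087, 0.46]
ft_force: [-27.8, -2.5, 21.6]
grip_width: 0.008
grip_force: 13.9
```

```bash
python3 b2.py | sed -n '1,2p;4,30p'
```

```text
t 26.25 pos [0.6274 0.0148 0.101 ] F [-27.8  -2.5  21.6] grip 0.008 13.948642015457153 q [-0.55  0.03  0.51  2.07 -0.07  0.61  0.1 ]
shift [-0.0032  0.0209 -0.0823] turn [ 0.4123 -0.0018 -0.0007]
169 45 47 46 46 45 45 46 46 46 46  |  37 37 31 26 24 25 22 26 26 25 26 24
170 45 45 45 46 45 45 45 45 45 45  |  44 42 37 28 23 26 24 25 24 26 26 25
171 46 46 45 45 46 46 45 45 45 45  |  44 44 38 28 24 26 25 25 25 25 24 25
172 46 44 47 45 46 46 45 45 45 46  |  46 45 39 29 25 26 25 27 25 25 27 25
173 46 47 46 45 45 44 46 46 46 46  |  46 46 41 32 25 27 25 25 26 25 27 27
174 45 45 45 45 46 46 45 47 46 44  |  45 43 40 32 25 23 26 25 25 24 25 24
175 45 45 46 46 44 46 47 46 45 40  |  46 45 40 32 27 27 28 27 27 26 26 25
176 46 46 46 46 46 46 44 45 43 36  |  46 46 42 35 31 30 30 32 30 30 30 26
177 44 45 46 46 46 47 46 45 40 30  |  46 46 43 38 33 32 32 32 32 33 32 26
178 46 46 46 45 45 45 45 45 40 31  |  46 46 45 40 35 30 30 31 32 32 29 28
179 45 45 45 45 45 46 44 46 40 31  |  46 47 45 41 34 31 31 31 30 32 30 25
180 43 47 45 44 46 46 45 44 40 31  |  46 46 46 43 35 30 30 32 31 32 28 27
181 47 44 46 46 
[... 393 characters left out ...]
4 27 28 29 28 28 25 24 22 22 24 24
187 43 43 40 33 31 31 30 31 30 32  |  27 29 30 28 27 25 24 21 20 22 22 25
188 45 44 41 35 33 32 31 32 33 31  |  38 40 41 37 31 27 27 27 27 27 28 31
189 45 45 44 38 31 33 30 31 32 31  |  45 45 45 41 34 30 31 31 32 31 30 31
190 44 46 44 41 34 31 31 30 31 30  |  44 47 45 43 37 32 29 30 30 29 30 29
191 47 44 43 42 35 31 31 31 32 31  |  43 45 45 44 37 29 27 26 26 26 26 25
192 44 45 44 42 36 31 30 30 31 31  |  43 45 45 44 39 27 22 23 24 24 20 24
193 45 44 43 41 36 32 32 31 33 32  |  43 44 45 45 40 30 24 24 23 24 24 24
194 45 45 44 42 36 32 33 31 31 30  |  42 45 46 46 38 31 25 26 25 25 25 25
195 44 44 43 41 35 31 30 30 30 27  |  43 46 45 44 40 29 26 25 25 25 25 26
```

Call:
jog_arm(moves=[0,-0.02,-0.009,0,0,0,-1,0,-0.05,-0.023,0,0,0,-1,0,-0.09,-0.042,0,0,0,-1,0,-0.14,-0.065,0,0,0,-1,0,-0.14,-0.1,0,0,0,-1,0,-0.08,-0.2,0,0,0,-1,0,-0.02,-0.33,0,0,0,-1,0,0.03,-0.44,0,0,0,-1])

```text
time: 27.3
position: [0.5841, 0.0103, 0.2281]
tool_rot: [1.885, 2.08, 0.469]
ft_force: [0.7, -0.1, 0.4]
grip_width: 0.002
grip_force: 0.0
```

```bash
python3 b2.py | sed -n '1,2p;6,26p'
python3 - <<'E'
from pose import *
s=ctrl.get_image('scene');p=s['pixels'].astype(int)
for v in range(192,245): print(v,''.join('B' if (p[v,c][2]>p[v,c][0]+14 and p[v,c][2]>p[v,c][1]+8) else 'R' if p[v,c][0]>p[v,c][1]+18 else '0123456789'[min(9,p[v,c].sum()//38)] for c in range(240,340)))
print(finbox(s,0,0,1.5).tolist())
E
```

```text
t 27.3 pos [0.5841 0.0103 0.2281] F [ 0.7 -0.1  0.4] grip 0.002 0.0 q [-0.55 -0.22  0.44  2.01  0.12  0.89 -0.06]
shift [-0.0029 -0.0287  0.3632] turn [ 4.23e-01 -2.00e-04 -4.00e-04]
171 47 46 46 47 45 46 45 47 45 46  |  48 45 39 30 25 25 25 26 27 25 25 25
172 45 46 46 45 46 46 46 47 45 47  |  47 46 40 29 25 26 26 26 25 25 27 26
173 46 45 47 45 46 45 47 45 46 46  |  46 45 42 31 25 24 26 25 26 26 26 27
174 47 46 47 47 45 47 46 46 46 45  |  46 46 40 32 26 24 24 25 25 22 27 25
175 46 46 46 45 46 47 46 46 45 40  |  46 47 41 33 26 29 26 28 27 28 25 26
176 45 45 45 46 46 46 45 45 44 36  |  46 45 42 35 32 31 31 31 31 33 30 27
177 46 46 45 46 46 46 46 45 42 33  |  46 46 43 38 33 32 33 33 34 33 31 27
178 46 47 45 46 46 46 46 45 41 32  |  47 45 46 40 33 32 31 33 32 32 31 27
179 45 46 46 47 47 45 45 45 41 32  |  46 45 45 41 36 30 32 31 31 31 31 26
180 46 46 47 45 46 46 46 46 41 32  |  47 46 46 43 35 29 30 32 31 31 29 26
181 45 45 46 45 46 47 45 46 42 33  |  47 46 46 42 34 33 31 31 32 30 31 27
182 46 45 47 44 45 46 46 45 43 35  |  47 46 46 43 36 32 32 31 31 32 31 29
183 46 46 44 47 46 44 45 45 4
[... 5598 characters left out ...]
54566778888888888888876655554R577766R57888888875455554444555433333444555567888
240 4554545544444433346787543455677788888888888888766555678765R67888888764455544434444433333333435568888
241 4444555544444333357887532233455677888888988888888766688875578988888744445544444443333332334344678888
242 5445544544444433468876432223455556777888888888888877788877788888887533455554444444333333445545788888
243 5444445554444334578754433233465555556778888888888888888888888989886433455444444444333333345556788888
244 4454555454444445788642333234556555555566678888888888888888888988875334545554544444333333334456777888
[[303.0, 206.0], [302.0, 220.0], [300.0, 224.0], [274.0, 215.0], [274.0, 201.0], [276.0, 197.0]]
```

Run:
```python
from go import *
go(press(-.122,-.178,.15),PY)
t=ctrl.get_image('top');s=ctrl.get_image('scene')
c=press(-.12216,-.178,.0805)
for im,box in((t,(330,220,380,250)),(s,(220,160,260,185))):
    p=im['pixels'].astype(int);m=(p[...,0]>90)&(p[...,1]<50)&(p[...,2]<50);x0,y0,x1,y1=box
    ys,xs=np.nonzero(m[y0:y1,x0:x1]);print(len(xs),xs.mean()+x0,ys.mean()+y0,proj(im,c),proj(im,c+[0,0,.004]))
```

```text
t 27.4 pos [0.5869 0.0106 0.2321] F [ 0.6 -0.4  0.5] grip 0.003 0.0 q [-0.55 -0.22  0.44  2.    0.12  0.89 -0.06]
shift [-0.6016 -0.3402  0.1383] turn [ 0.4305 -0.0012 -0.0006]
143 353.15384615384613 233.25874125874125 [[353.24191412 233.47643625]] [[353.49549894 233.23660309]]
64 240.171875 169.703125 [[240.0586739  170.52657165]] [[239.93044897 169.31075284]]
```

Call:
jog_arm(moves=[-0.04,-0.06,0,0.05,0,0,0,-0.12,-0.11,0.01,0.12,0,0,0.5,-0.22,-0.16,0.03,0.19,0,0,1,-0.32,-0.21,0.05,0.27,0,0,1,-0.42,-0.26,0.08,0.34,0,0,1,-0.51,-0.3,0.1,0.4,0,0,1,-0.58,-0.33,0.13,0.43,0,0,1,-0.6,-0.34,0.138,0.43,0,0,1], newtons=30)

```text
time: 28.5
position: [0.5255, -0.1774, 0.142]
tool_rot: [-2.105, -2.319, 0.018]
ft_force: [-0.3, 0.1, -0.0]
grip_width: 0.834
grip_force: 0.0
```

Run:
```python
from go import *
go(press(-.122,-.178,.043),PY)
```

```text
t 28.5 pos [ 0.5255 -0.1774  0.142 ] F [-0.3  0.1 -0. ] grip 0.834 0.0 q [-0.38  0.19  0.74  1.77 -0.13  1.24  0.49]
shift [0.0024 0.0241 0.3298] turn [-0.0138  0.0008 -0.0023]
```

Call:
jog_arm(moves=[0.002,0.024,0.03,-0.014,0,0,1,0.002,0.024,0.08,-0.014,0,0,1,0.002,0.024,0.13,-0.014,0,0,1,0.002,0.024,0.18,-0.014,0,0,1,0.002,0.024,0.23,-0.014,0,0,1,0.002,0.024,0.28,-0.014,0,0,1,0.002,0.024,0.315,-0.014,0,0,1,0.002,0.024,0.33,-0.014,0,0,1])

```text
time: 29.5
position: [0.5325, -0.1749, 0.0443]
tool_rot: [2.108, 2.327, 0.004]
ft_force: [0.6, -0.9, -0.9]
grip_width: 1.0
grip_force: 0.0
```

Call:
jog_arm(moves=[0,0,0,0,0,0,-1,0,0,0,0,0,0,-1,0,0,0,0,0,0,-1,0,0,0,0,0,0,-1,0,0,0,0,0,0,-1,0,0,0,0,0,0,-1,0,0,0,0,0,0,-1,0,0,0,0,0,0,-1])

```text
time: 30.5
position: [0.5318, -0.175, 0.0446]
tool_rot: [2.108, 2.327, 0.003]
ft_force: [-1.6, -0.3, -0.9]
grip_width: 0.217
grip_force: 30.0
```

Run:
```python
from go import *
go(press(-.122,-.178,.043),PY)
```

```text
t 30.5 pos [ 0.5318 -0.175   0.0446] F [-1.6 -0.3 -0.9] grip 0.217 29.99985694885254 q [-0.34  0.3   0.71  1.88 -0.23  1.04  0.56]
shift [-0.0037 -0.0025  0.0055] turn [ 0.0022 -0.0004 -0.0003]
```

Call:
jog_arm(moves=[0,0.008,-0.02,0,0,0,-1,0,0.021,-0.048,0,0,0,-1,0,0.038,-0.078,0,0,0,-1,0,0.057,-0.107,0,0,0,-1,0,0.078,-0.134,0,0,0,-1,0,0.102,-0.159,0,0,0,-1,0,0.128,-0.183,0,0,0,-1,0,0.155,-0.204,0,0,0,-1])

```text
time: 31.5
position: [0.5797, -0.1703, 0.107]
tool_rot: [2.107, 2.326, 0.005]
ft_force: [-2.6, -0.7, -1.4]
grip_width: 0.22
grip_force: 30.0
```

```bash
cat > lev.py <<'E'
from go import *
go(press(-.001,-.178,.0446+.166-.0805),PY)
for n in('top','scene'):
    im=ctrl.get_image(n);p=im['pixels'].astype(int);m=(p[...,0]>80)&(p[...,1]<50)&(p[...,2]<50)
    x0,y0,x1,y1=(320,150,390,255) if n=='top' else (200,140,275,250)
    ys,xs=np.nonzero(m[y0:y1,x0:x1]);print(n,len(xs),xs.mean()+x0,ys.mean()+y0)
    for th in(.5,.6,1.1,1.22): f=np.radians(20)+th;print(th,proj(im,press(-.13*np.cos(f),-.178,.036+.13*np.sin(f))).round(1))
E
python3 lev.py
```

```text
t 31.5 pos [ 0.5797 -0.1703  0.107 ] F [-2.6 -0.7 -1.4] grip 0.22 29.999887347221375 q [-0.34  0.33  0.71  1.71 -0.23  1.18  0.53]
shift [-0.0037  0.2407 -0.0757] turn [ 0.0045  0.     -0.    ]
top 0 nan nan
0.5 [[354.4 213.9]]
0.6 [[354.2 208.7]]
1.1 [[351.8 179.7]]
1.22 [[350.8 172.7]]
scene 47 232.6595744680851 164.93617021276594
0.5 [[230.4 163.6]]
0.6 [[227.8 163.7]]
1.1 [[212.2 173.4]]
1.22 [[208.2 177.9]]lev.py:6: RuntimeWarning: Mean of empty slice.
  ys,xs=np.nonzero(m[y0:y1,x0:x1]);print(n,len(xs),xs.mean()+x0,ys.mean()+y0)
  ret = ret.dtype.type(ret / rcount)
```

Call:
jog_arm(moves=[0,0.029,-0.019,0,0,0,-1,0,0.059,-0.036,0,0,0,-1,0,0.091,-0.05,0,0,0,-1,0,0.124,-0.062,0,0,0,-1,0,0.157,-0.071,0,0,0,-1,0,0.191,-0.077,0,0,0,-1,0,0.221,-0.08,0,0,0,-1,0,0.247,-0.081,0,0,0,-1])

```text
time: 32.6
position: [0.6525, -0.163, 0.1305]
tool_rot: [2.108, 2.327, 0.003]
ft_force: [-3.4, -1.1, -7.3]
grip_width: 0.217
grip_force: 30.0
```

```bash
python3 lev.py 2>/dev/null; python3 b2.py | sed -n '6,26p'
```

```text
t 32.6 pos [ 0.6525 -0.163   0.1305] F [-3.4 -1.1 -7.3] grip 0.217 29.998494386672974 q [-0.3   0.46  0.68  1.5  -0.3   1.28  0.52]
shift [-0.0038 -0.0032  0.0012] turn [ 0.0025 -0.0003 -0.0003]
top 0 nan nan
0.5 [[354.4 213.9]]
0.6 [[354.2 208.7]]
1.1 [[351.8 179.7]]
1.22 [[350.8 172.7]]
scene 59 213.91525423728814 179.3728813559322
0.5 [[230.4 163.6]]
0.6 [[227.8 163.7]]
1.1 [[212.2 173.4]]
1.22 [[208.2 177.9]]
171 50 49 50 49 49 50 49 50 49 49  |  50 48 42 31 27 26 28 29 28 27 27 26
172 49 49 49 50 49 49 50 49 49 50  |  50 47 44 33 26 27 28 26 27 27 27 28
173 49 49 50 48 50 49 50 49 49 50  |  52 50 44 33 28 27 27 26 28 28 29 28
174 50 49 50 50 49 50 49 49 47 48  |  49 49 45 33 27 28 26 25 26 25 28 26
175 49 50 49 49 48 50 49 50 49 44  |  49 50 44 34 28 30 30 27 26 29 27 28
176 49 49 49 49 49 49 51 50 46 40  |  51 49 45 39 35 35 34 35 32 30 32 28
177 49 49 48 51 50 49 50 50 46 34  |  49 50 47 41 36 34 35 35 34 35 32 31
178 49 48 50 49 48 49 49 49 43 34  |  49 49 49 45 37 33 34 34 35 33 33 28
179 50 50 51 49 48 50 49 49 45 34  |  49 51 50 46 39 33 34 34 33 34 31 26
180 48 49 48 50 4
[... 170 characters left out ...]
9 50 52 46 39 33 35 33 34 33 33 31
183 49 50 49 49 49 49 48 49 47 41  |  52 49 49 45 39 34 33 33 35 35 35 32
184 47 48 47 47 46 47 47 46 47 41  |  45 44 45 42 40 36 35 35 36 35 35 34
185 46 45 43 42 41 40 41 42 41 39  |  34 34 35 36 33 35 30 31 31 31 32 31
186 47 44 42 36 34 35 36 36 37 36  |  29 27 31 29 28 25 27 24 23 22 24 26
187 48 48 43 37 34 35 36 36 35 34  |  31 34 35 34 29 25 21 22 23 25 26 28
188 50 48 45 37 34 34 34 35 34 33  |  42 43 46 43 34 31 30 29 31 30 32 35
189 49 48 47 39 36 34 35 35 34 36  |  49 50 49 45 39 32 32 33 34 33 34 33
190 50 47 46 40 36 33 34 34 34 34  |  49 51 49 45 38 34 34 32 33 31 33 31
191 49 47 48 44 38 35 35 35 34 35  |  47 48 49 47 39 32 29 29 29 27 25 27
```

Call:
jog_arm(moves=[0,0.003,0.002,0,0,0,-1,0,0.006,0.003,0,0,0,-1,0,0.009,0.003,0,0,0,-1,0,0.009,0.003,0,0,0,-1,0,0.009,0.003,0,0,0,-1,0,0.009,0.003,0,0,0,-1,0,0.009,0.003,0,0,0,-1,0,0.009,0.003,0,0,0,-1])

```text
time: 33.75
position: [0.6553, -0.1627, 0.1304]
tool_rot: [2.107, 2.326, 0.005]
ft_force: [-4.3, 0.1, -4.5]
grip_width: 0.221
grip_force: 30.0
```

```bash
python3 lev.py 2>/dev/null
python3 - <<'E'
from pose import *
d=ctrl.get_state()['position'][:2]-PR;print('x press',np.cos(PY)*d[0]+np.sin(PY)*d[1])
s=ctrl.get_image('scene');p=s['pixels'].astype(int)
for v in range(195,240): print(v,''.join('B' if (p[v,c][2]>p[v,c][0]+14 and p[v,c][2]>p[v,c][1]+8) else 'R' if p[v,c][0]>p[v,c][1]+18 else '0123456789'[min(9,p[v,c].sum()//38)] for c in range(262,315)))
E
```

```text
t 33.75 pos [ 0.6553 -0.1627  0.1304] F [-4.3  0.1 -4.5] grip 0.221 29.999158680438995 q [-0.29  0.47  0.68  1.49 -0.3   1.28  0.52]
shift [-0.0039 -0.0128  0.0009] turn [ 0.0043 -0.0002 -0.0001]
top 0 nan nan
0.5 [[354.4 213.9]]
0.6 [[354.2 208.7]]
1.1 [[351.8 179.7]]
1.22 [[350.8 172.7]]
scene 62 213.5483870967742 179.9516129032258
0.5 [[230.4 163.6]]
0.6 [[227.8 163.7]]
1.1 [[212.2 173.4]]
1.22 [[208.2 177.9]]
x press 0.0028335033542621034
195 8899899999999999898875RBBBBBBBBBBRR357888888888888888
196 989989999999999989876RBBBBBBBBBBBBR368888888888888888
197 8888889998899998887RRBBBBBBBBBRBBR2478888888888888888
198 8887788999999898876RBBBBBBBBBBBRRRR578888888888888888
199 88766899999998776BBBBBBBBBBRBRBR235688888888888888888
200 886558999989886BBBBBBBBBBBBBBBRR246888888888888888888
201 87545899999887BBBBBBBBBBBBBBBB22468888888888888888888
202 76435899998887BBBBBBBBBBBBBBBB24678888888888888888888
203 64345899998886BBBBBBBBBBBBBBBBB5678888888888888888888
204 54445889899886BBBBBBBBBBBBBBBBBB677888888888888888888
205 65556788899986BBBBBBBBBBBBBBBBBBBB6777888888888888888
206 66666778888
[... 1256 characters left out ...]
6666
228 688989886R4665RRRRRRRR3RRR333222222334445556666666666
229 78898888656776RRRRRRRRRRRRR33333333234344445566666666
230 88888888777875RRRRRRRRRRRRRR3RRR323345533434445566666
231 8998998888887RRRR4RRR3RRRRRRRRRRRR3467644444444455566
232 89898888888875RRRRRRRRR3RRRRRRRRRR3577RR5665544434455
233 99988888898876555RRRRRRRR33RRRRRRRR67RRR6888776433344
234 88899988988887766544RRRRRRR4RRRRR35776R57899887643443
235 7888999988898888776655RRRRRRRR4444676R568999998754555
236 5677888989888888888776554RRRRR566677RR678999998645666
237 445667788888889888888876655RRR567776R5789898887645666
238 44335567788888888888888877665567887556888888886444555
239 43223455567788988889888888877678987657888888875445545
```

```bash
python3 -c "
from bench import ctrl
print(ctrl.close_job())"
```

```text
the job is handed in; nothing more can be done
None
```

I handed the job in at 33.75 s with the lever still held. By the camera measurements the bar is home under both lips with its fin let go, and the lever is upright at about its end stop; the judged result was not returned.

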